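Take the grill plate's temperature

ROBOT

A 7-joint arm with a two-finger parallel gripper is mounted at the origin on the work surface. World frame = base frame: x ahead of the robot, y to its left, z up, the work surface at z = 0. Lengths are in m, angles in rad, forces in N, time in s.
With the tool pointing down it reaches from about 0.425 to 1.025 m from the base axis. Payload 9.4 kg.
Tool frame: the origin (TCP) lies midway between the tips of the shut fingers; the grasp point (between the pads) lies behind it (r.hold_point_z is the z of the grasp point in the tool frame, in m); z points along the fingers, y is the line along which they close (so a half turn about z gives the same grasp; the last joint's range is limited). The gripper opens to 85 mm and grips with 20 to 120 N. Pads are 22 mm wide; open, the fingers measure 114 mm over their backs; the gripper's body (76 mm by 85 mm) begins 54 mm behind the grasp point. The pads swing forward as they close: fully open they stand 13 mm farther back than shut.
Start: joints at [-1.359, 0.599, -0.003, 1.599, 0.002, 0.943, -0.08], TCP at [0.206, 0.695, 0.231] pointing down, gripper open.
Joint ranges: [-2.57, 2.57], [-0.35, 1.97], [-1.29, 1.29], [0.11, 2.56], [-1.05, 4.19], [0.11, 1.86], [-2.63, 2.63]. Speed limits (rad/s): [2.22, 2.22, 3.01, 3.01, 3.14, 3.14, 3.14].

INTERFACE

Orientations are given as a 3x3 rotation matrix whose columns are the frame's x, y, z axes.
In Python, from workcell import r gives the robot as it stands.
- The arm moves only by the tool move_arm, never from a script. Its argument "rows" is a list of rows, each an object of numbers: "dx", "dy", "dz": the shift along the tool's x, y, z in units of 10 cm (1.0 is 10 cm); "rx", "ry", "rz": the turn, a rotation vector about the tool's x, y, z in units of 90 degrees (1.0 is 90 degrees); "gripper": the closure, from 0 (fully open) to 1 (shut). In form: [{"dx": .., "dy": .., "dz": .., "rx": .., "ry": .., "rz": .., "gripper": ..}, ...]. A call has 1 to 10 rows; each row is the pose to reach, as a shift and turn from the pose commanded when the call began, along the tool's axes at that moment; what a row does not reach only later rows make up. A row lasts 1/10 s, in which the tool goes at most 50 mm and 8.59 degrees, less where a joint would pass 70% of its speed; a pose out of reach is approached as far as the arm can. A call with a number of a shift or a turn outside -1 to 1 is refused whole. A call with a gripper value outside its range is refused whole. The fingers move at their own pace and stop on an object; "force" is the grip in N (left out, the last holds). Time passes only in rows, so rows that repeat a pose let the fingers close. It gives the time, the measured TCP pose, the force, the opening and the grip force at its end, in the units of the state.
- r.state(): the state, without advancing time (a new reading comes with each control period).
- r.capture(name): name is "side" or "top"; returns the picture (384x512x3 uint8, blue, green, red); there is no depth.
- r.get_calibration(name): a dict with "fx", "fy", "cx", "cy" (pixels), "rvec" (rotation vector, rad) and "tvec" (3), from world to camera coordinates, as OpenCV has them. Camera axes: x right, y down, z forward; pixel columns grow to the right and rows downward; lengths in m; the calibration is good to about 2 mm. A picture is of the moment at which its call begins. get_calibration takes no time and is no camera call.
- r.job_done(): hands the job in; it is judged then, once.
The state is a dict: "time": time; "qpos": joint angles; "dq": joint speeds; "effort": joint torques, N m; "ee_pos": TCP position; "ee_rot": TCP orientation; "contact_force": force on the tool from outside, world axes, zero at the start; "moment": the same for the moment, N m; "gripper_width": finger opening in m; "grip_force": force on a finger pad.
Only numpy, scipy, OpenCV 4.12 (cv2) and the standard library are available. Lean on these libraries where they do the work, as an engineer would, in place of code of your own. Each camera call takes 0.05 s, during which the arm holds its last target. There are 200 camera calls.

TASK

Take the surface thermometer out of its dock and put its sprung tip square onto the middle of the smooth round spot in the grill's leaned-back upper plate, pressing gently until the tip is pushed all the way in, and hold it still like that for about two seconds without pushing the lid further back. Then stand the thermometer back in its dock, tip down and fully home, and let go. Leave the crock, the pepper mill and the jar where they are.

Things in the scene. Friction and masses are not known exactly. Their poses are not given: they have to be found in the camera images.
- wand: surface thermometer: grey bar 28 x 28 x 115 mm, below it a steel sleeve (18 mm round, 22 long) with a sprung tip; about 165 g. Starts upright in the dock, tip down, the bar's upper 60 mm clear to be gripped from above. Origin: centre of the bar's lower end, the shoulder; z up along the bar, away from the tip; x, y square to its sides. Bar's top at z = +115 mm, tip's face at z = -40 mm unpressed.
- probe (a joint): travel of the sprung tip (a steel disc 20 mm round on a brass stem) into the thermometer: 0 = fully out, 0.008 m = fully pushed in, at its stop. The spring takes 2 N to start and 6 N to reach the stop.
- tip (a point): the middle of the flat outer face of the sprung tip; it moves with the tip. Its axes are those of the thermometer.
- spot: smooth bare round spot, 44 mm across, in the middle of the dark ribbed plate (200 x 230 mm) inside the grill's lid. The lid leans back, away from the robot: the plate looks up and towards the robot, its normal 28 to 40 degrees from vertical. Origin: centre of the spot's surface; z: outward normal (press along -z); +x: down the slope towards the hinge; y: along the hinge.
- lid (a joint): opening angle of the grill's lid: 0 shut, here about 2.44 to 2.65 rad; its hinge is stiff and it stays as left, but it gives way to a push of more than about 25 N at the spot.
- grill: base of the contact grill, fixed, 230 mm deep (x), 270 wide (y), 85 high; origin under its centre. The lid's hinge lies along its far edge, 120 mm beyond the centre, 100 mm up; the open lid reaches 241 mm from it, its bar handle 278 mm.
- dock: white dock, fixed: 90 mm square foot and a square upright socket, 47 mm outside, 35 inside, flared mouth 115 mm high. Origin under its centre, z up, x, y square to its sides. A ledge 60 mm up carries the bar's shoulder; a 27 mm hole through it leaves sleeve and tip free. Fully home, the thermometer's origin is 60 mm above the dock's, on its axis, sides parallel to the socket's.
- crock: bystander: white utensil crock, 100 mm round, 120 mm high, with a wooden turner standing in it up to 195 mm; loose; origin under its centre
- mill: bystander: dark wooden pepper mill, 56 mm round, 150 mm high; loose; origin under its centre
- jar: bystander: brown glass jar, 64 mm round, 100 mm high; loose; origin under its centre
Things that resemble listed ones, but are neither listed nor needed, are in the scene too. Of the things that look like the wand, the larger one is meant.

How it is judged:
On the way:
1. the tip is pressed fully in (over 7.2 of 8 mm), square to the plate within 0.18 rad and within 12 mm of the spot's centre each way, and held still there for 1.5 s (value of joint probe above 0.0072 m and x of tip in the frame of spot between -0.012 and 0.012 m and y of tip in the frame of spot between -0.012 and 0.012 m and z of tip in the frame of spot below 0.005 m and angle between the z axis of wand and the z axis of spot, either way round below 0.18 rad and linear speed of wand below 0.015 m/s and angular speed of wand below 0.15 rad/s), for 1.5 s.
At the end, for the whole second after the job is handed in: the thermometer stands in its dock, tip down, upright within 0.1 rad, its origin within 6 mm sideways and 4 mm in height of the fully home place, at rest and released, and the lid's spot within 12 mm of where it was (x of wand in the frame of dock between -0.006 and 0.006 m and y of wand in the frame of dock between -0.006 and 0.006 m and z of wand in the frame of dock between 0.056 and 0.064 m and angle between wand's own z axis and vertical below 0.1 rad and linear speed of wand below 0.01 m/s and contact force between the fingers and wand below 0.05 N and distance of spot from where it was at the start of the episode below 0.012 m); the robot touches nothing.
It fails at once if the lid is pushed or pulled so that the spot moves more than 12 mm (distance of spot from where it was at the start of the episode above 0.012 m).
It fails at once if the thermometer presses on the grill with more than 30 N (contact force between wand and lid above 30 N or contact force between wand and grill above 30 N).
It fails at once if the crock is moved by more than 30 mm or tipped over (distance of crock from where it was at the start of the episode above 0.03 m or angle between crock's own z axis and vertical above 0.5 rad).
It fails at once if the mill is moved by more than 30 mm or tipped over (distance of mill from where it was at the start of the episode above 0.03 m or angle between mill's own z axis and vertical above 0.5 rad).
It fails at once if the jar is moved by more than 30 mm or tipped over (distance of jar from where it was at the start of the episode above 0.03 m or angle between jar's own z axis and vertical above 0.5 rad).
It also fails if it takes over 67 s, if anything falls off the work surface, if the arm or the gripper's body presses on something with over 40 N, if the wrist force passes 120 N, or if a joint passes its speed limit or range.

## Working session

There is one attempt and no reset: what is moved stays moved. The work goes in short steps, Python scripts to look and compute and a tool call to move; the robot and the scene stay as the last step left them, time stands still between calls to the robot, and variables do not carry over. Pictures are saved under pics/ and viewed, at most 10 in all, crops included, and the job is handed in when it is done.

Besides the shell and the picture viewer there is one more tool, called as name([rows], argument=value, ...), one row to a line, values as JSON. move_arm: Moves the arm, as the interface text tells. Shifts and turns lie within -1 to 1; 1 stands for 10 cm of shift or 90 degrees of turn. Its arguments: {"type":"object","properties":{"rows":{"type":"array"},"force":{"type":"number"}},"required":["rows"]}

```bash
mkdir -p pics; ls
cat > h.py <<'E'
import numpy as np, cv2
from workcell import r
def cam(n):
    c=r.get_calibration(n); K=np.array([[c['fx'],0,c['cx']],[0,c['fy'],c['cy']],[0,0,1.]])
    R=cv2.Rodrigues(np.array(c['rvec'],float))[0]; t=np.array(c['tvec'],float).ravel()
    return K,R,t
def ray(n,u,v):
    K,R,t=cam(n); d=R.T@np.linalg.inv(K)@np.array([u,v,1.]); return -R.T@t,d/np.linalg.norm(d)
def onz(n,u,v,z):
    o,d=ray(n,u,v); return o+d*(z-o[2])/d[2]
def tri(a,b):
    o1,d1=ray('side',*a);o2,d2=ray('top',*b)
    s=np.linalg.lstsq(np.c_[d1,-d2],o2-o1,rcond=None)[0]
    p,q=o1+s[0]*d1,o2+s[1]*d2; return (p+q)/2,np.linalg.norm(p-q)
def proj(n,p):
    K,R,t=cam(n); x=K@(R@np.asarray(p,float)+t); return x[:2]/x[2]
E
python3 - <<'E'
from h import *
for n in('side','top'):
    im=r.capture(n); cv2.imwrite(f'pics/{n}0.png',im); K,R,t=cam(n); print(n,K[0,0],-R.T@t,R[2])
s=r.state();print(s['ee_pos'],s['ee_rot'],s['time'],r.hold_point_z,s['contact_force'])
E
```

```text
pics
side 382.59973026915895 [-0.0604926  -0.67835434  0.78862939] [ 0.50911969  0.5844693  -0.63181705]
top 348.37450241566046 [0.39718851 0.00363863 1.02438086] [ 0.12057316 -0.00893705 -0.99266421]
[0.20640434 0.69456828 0.23050846] [[-9.58588725e-01  2.84793938e-01 -2.64677463e-04]
 [ 2.84794029e-01  9.58587767e-01 -1.36152444e-03]
 [-1.34037329e-04 -1.38052054e-03 -9.99999038e-01]] 0.1 -0.0187 [-0.75327098  0.00131666 -0.39108855]
```

Run:
```python
import cv2,numpy as np
a=cv2.imread('pics/side0.png');b=cv2.imread('pics/top0.png')
cv2.imwrite('pics/s.png',cv2.resize(a,(800,600),interpolation=cv2.INTER_CUBIC))
cv2.imwrite('pics/t.png',cv2.resize(b,(800,600),interpolation=cv2.INTER_CUBIC))
```

```text
(no output)
```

View pics/s.png

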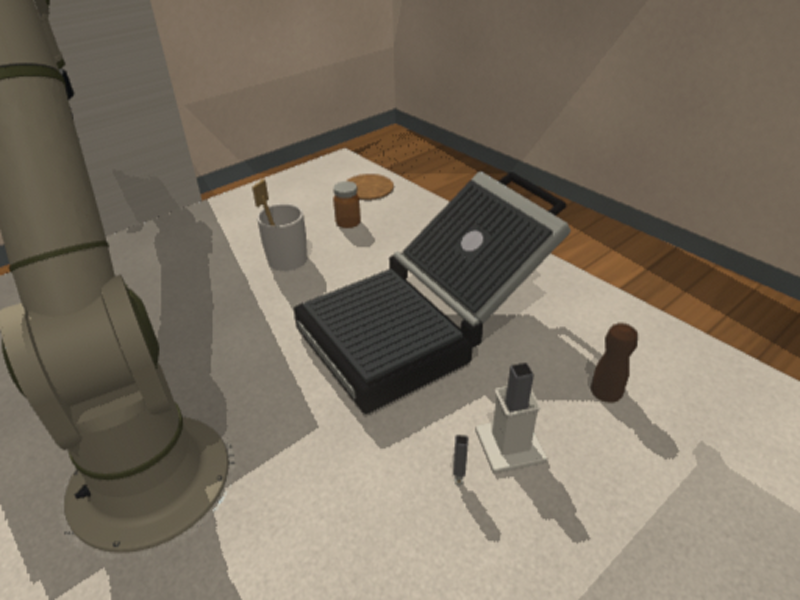

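View pics/t.png

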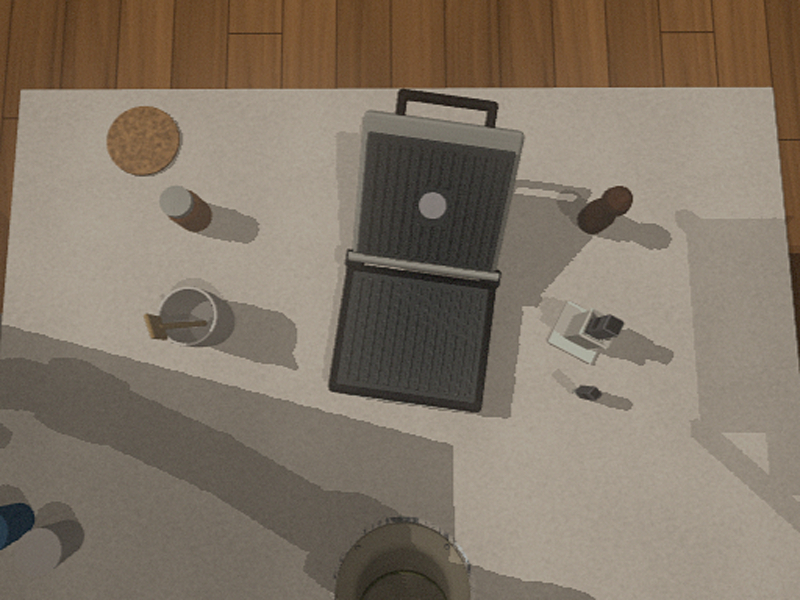

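Side view (800x600): the large grey bar stands in the white dock at (519,385). A smaller look-alike stands on the table at (460,455). In the top view these are at (605,327) and (588,393). The docked, larger one is meant. The spot is at (472,240) in the side view and (432,205) in the top view. One enlarged composite will confirm this and give the corners.

Run:
```python
import cv2,numpy as np
a=cv2.imread('pics/side0.png');b=cv2.imread('pics/top0.png')
def crop(im,x,y,w,h,s):
    c=cv2.resize(im[y:y+h,x:x+w],None,fx=s,fy=s,interpolation=cv2.INTER_CUBIC)
    c=cv2.convertScaleAbs(c,alpha=1.3,beta=15)
    for u in range(-x%10,w,10): cv2.line(c,(u*s,0),(u*s,8 if (u+x)%50 else 18),(0,0,255),1)
    for v in range(-y%10,h,10): cv2.line(c,(0,v*s),(8 if (v+y)%50 else 18,v*s),(0,0,255),1)
    return c
o=np.vstack([np.hstack([crop(a,285,225,80,60,5),crop(b,340,180,80,60,5)]),
 np.hstack([cv2.resize(crop(a,240,105,133,100,3),(400,300)),cv2.resize(crop(b,215,50,133,100,3),(400,300))])])
cv2.imwrite('pics/c1.png',o);print(o.shape)
```

```text
(600, 800, 3)
```

View pics/c1.png

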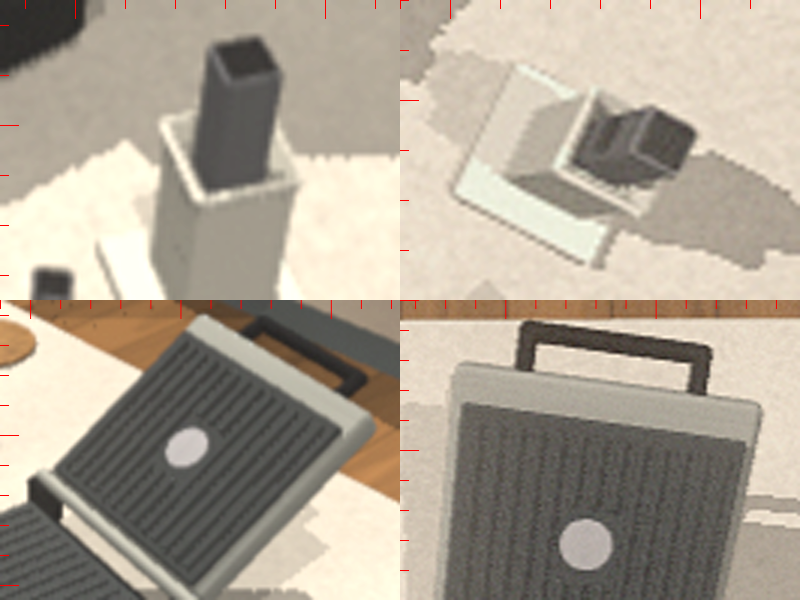

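The composite confirms it: the larger bar in the dock, with its top face at about (333.8,236.8) side and (392.8,208.8) top. The spot and plate corners are also clear.

Run:
```python
from h import *
np.set_printoptions(precision=4,suppress=True)
S=lambda u,v:(285+u/5-.4,225+v/5-.4); T=lambda u,v:(340+(u-400)/5-.4,180+v/5-.4)
S3=lambda u,v:(240+u/3-.33,105+(v-300)/3-.33); T3=lambda u,v:(215+(u-400)/3-.33,50+(v-300)/3-.33)
ws=[(208,42),(263,37),(280,73),(225,82)];wt=[(634,152),(650,107),(695,135),(678,182)]
for a in ws: print('ws',onz('side',*S(*a),.175))
for a in wt: print('wt',onz('top',*T(*a),.175))
print('wtop tri',tri(S(*np.mean(ws,0)),T(*np.mean(wt,0))))
for a in [(520,65),(453,190),(590,263)]: print('foot',onz('top',*T(*a),.012))
for a in [(595,88),(553,165),(640,215)]: print('mouth',onz('top',*T(*a),.115))
for a in [(163,118),(298,182),(205,205)]: print('mouthS',onz('side',*S(*a),.115))
# spot by mask
def spot(n,box):
    im=cv2.imread(f'pics/{n}0.png'); x,y,w,h=box; g=cv2.cvtColor(im,cv2.COLOR_BGR2GRAY)[y:y+h,x:x+w]
    m=(g>100).astype(np.uint8); k,l,st,c=cv2.connectedComponentsWithStats(m); print(n,st[1:],c[1:])
    i=1+np.argmax(st[1:,4]); return c[i]+[x,y]
s=spot('side',(292,143,20,22)); t=spot('top',(264,120,26,24))
P,e=tri(s,t);print('spot',P,e)
TL,_=tri(S3(192,330),T3(462,402));TR,_=tri(S3(343,430),T3(748,440));print(TL,TR,_)
print('slope half',np.linalg.norm((TL+TR)/2-P),'width',np.linalg.norm(TL-TR))
up=(TL+TR)/2-P; yv=TL-TR
n=np.cross(yv,up);n/=np.linalg.norm(n);n*=-np.sign(n[0]); print('n',n,'tilt deg',np.degrees(np.arccos(abs(n[2]))),'perp',yv@up)
# bystander positions
for nm,p in dict(jar=(176,202),crockrim=(190,318)).items(): print(nm,onz('top',p[0]*.64,p[1]*.64,.1))
# grill bottom plate corners (top, z~.085)
for p in [(356,262),(497,270),(480,410),(330,390),(350,255),(499,275)]: print('g',onz('top',p[0]*.64,p[1]*.64,.09))
```

```text
ws [ 0.4552 -0.3158  0.175 ]
ws [ 0.4759 -0.3305  0.175 ]
ws [ 0.4638 -0.3499  0.175 ]
ws [ 0.4417 -0.3371  0.175 ]
wt [ 0.4548 -0.3186  0.175 ]
wt [ 0.4769 -0.3277  0.175 ]
wt [ 0.4629 -0.3491  0.175 ]
wt [ 0.44   -0.3394  0.175 ]
wtop tri (array([ 0.4587, -0.3336,  0.1754]), np.float64(0.00018427970162135954))
foot [ 0.5175 -0.3161  0.012 ]
foot [ 0.4446 -0.2737  0.012 ]
foot [ 0.4018 -0.3515  0.012 ]
mouth [ 0.4928 -0.3226  0.115 ]
mouth [ 0.4524 -0.2985  0.115 ]
mouth [ 0.426  -0.3428  0.115 ]
mouthS [ 0.451  -0.2992  0.115 ]
mouthS [ 0.4667 -0.3673  0.115 ]
mouthS [ 0.4249 -0.3475  0.115 ]
side [[  3   5  14  13 138]] [[ 9.6449 10.8188]]
top [[  4   3  17  17 230]] [[12.2826 11.0522]]
spot [ 0.656  -0.0518  0.1718] 0.0009089596130864203
[0.7612 0.0467 0.2228] [ 0.7254 -0.1801  0.2216] 0.002589543949231329
slope half 0.10185405338376753 width 0.22958829018086244
n [-0.4892  0.0728  0.8691] tilt deg 29.64238234428449 perp -0.0002027384126205209
jar [0.6859 0.3892 0.1   ]
crockrim [0.4827 0.357  0.1   ]
g [0.5794 0.0761 0.09  ]
g [ 0.5635 -0.1696  0.09  ]
g [ 0.3238 -0.1337  0.09  ]
g [0.3594 0.1197 0.09  ]
g [0.5919 0.0866 0.09  ]
g [ 0.5547 -0.1728  0.09  ]
```

move_arm([
  {"dx": -0.1, "dz": -0.35, "gripper": 0},
  {"dx": -0.4, "dy": -0.15, "dz": -0.7, "gripper": 0},
  {"dx": -0.7, "dy": -0.35, "dz": -1, "gripper": 0},
  {"dx": -1, "dy": -0.55, "dz": -1, "gripper": 0},
])

```text
invalid input
```

move_arm([
  {"dx": -0.33, "dy": -0.18, "gripper": 0},
  {"dx": -0.67, "dy": -0.37, "gripper": 0},
  {"dx": -1, "dy": -0.55, "gripper": 0},
])

```text
invalid input
```

move_arm([
  {"dx": -0.33, "dy": -0.18, "gripper": 0},
  {"dx": -0.67, "dy": -0.37, "gripper": 0},
  {"dx": -1, "dy": -0.55, "gripper": 0},
])

```text
invalid input
```

move_arm([
  {"dx": -0.1, "dy": 0.0, "dz": -0.35, "rx": 0.0, "ry": 0.0, "rz": 0.0, "gripper": 0.0},
  {"dx": -0.4, "dy": -0.15, "dz": -0.7, "rx": 0.0, "ry": 0.0, "rz": 0.0, "gripper": 0.0},
  {"dx": -0.7, "dy": -0.35, "dz": -1.0, "rx": 0.0, "ry": 0.0, "rz": 0.0, "gripper": 0.0},
  {"dx": -1.0, "dy": -0.55, "dz": -1.0, "rx": 0.0, "ry": 0.0, "rz": 0.0, "gripper": 0.0},
])

```text
time: 0.5
ee_pos: [0.2881, 0.6145, 0.3355]
ee_rot: [[-0.959, 0.285, 0.003], [0.285, 0.959, 0.006], [-0.001, 0.006, -1.0]]
contact_force: [0.6, 1.1, 0.0]
gripper_width: 0.0858
grip_force: 0.0
```

move_arm([
  {"dx": -0.33, "dy": -0.18, "dz": 0.0, "rx": 0.0, "ry": 0.0, "rz": 0.0, "gripper": 0.0},
  {"dx": -0.67, "dy": -0.37, "dz": 0.0, "rx": 0.0, "ry": 0.0, "rz": 0.0, "gripper": 0.0},
  {"dx": -1.0, "dy": -0.55, "dz": 0.0, "rx": 0.0, "ry": 0.0, "rz": 0.0, "gripper": 0.0},
])

```text
time: 0.8
ee_pos: [0.3678, 0.5311, 0.3311]
ee_rot: [[-0.959, 0.285, -0.0], [0.285, 0.959, -0.0], [-0.0, -0.0, -1.0]]
contact_force: [0.4, 0.3, 0.4]
gripper_width: 0.0853
grip_force: 0.0
```

move_arm([
  {"dx": -0.33, "dy": -0.18, "dz": 0.0, "rx": 0.0, "ry": 0.0, "rz": 0.0, "gripper": 0.0},
  {"dx": -0.67, "dy": -0.37, "dz": 0.0, "rx": 0.0, "ry": 0.0, "rz": 0.0, "gripper": 0.0},
  {"dx": -1.0, "dy": -0.55, "dz": 0.0, "rx": 0.0, "ry": 0.0, "rz": 0.0, "gripper": 0.0},
])

```text
time: 1.1
ee_pos: [0.4479, 0.4499, 0.331]
ee_rot: [[-0.959, 0.285, -0.0], [0.285, 0.959, -0.001], [0.0, -0.001, -1.0]]
contact_force: [0.6, 0.0, -0.0]
gripper_width: 0.0852
grip_force: 0.0
```

move_arm([
  {"dx": -0.18, "dy": -0.33, "dz": 0.0, "rx": 0.0, "ry": 0.0, "rz": 0.0, "gripper": 0.0},
  {"dx": -0.37, "dy": -0.67, "dz": 0.0, "rx": 0.0, "ry": 0.0, "rz": 0.0, "gripper": 0.0},
  {"dx": -0.56, "dy": -1.0, "dz": 0.0, "rx": 0.0, "ry": 0.0, "rz": 0.0, "gripper": 0.0},
])

```text
time: 1.4
ee_pos: [0.4724, 0.3378, 0.3308]
ee_rot: [[-0.959, 0.285, -0.001], [0.285, 0.959, -0.001], [0.0, -0.001, -1.0]]
contact_force: [0.8, -0.4, -0.3]
gripper_width: 0.0855
grip_force: 0.0
```

move_arm([
  {"dx": -0.18, "dy": -0.33, "dz": 0.0, "rx": 0.0, "ry": 0.0, "rz": 0.0, "gripper": 0.0},
  {"dx": -0.37, "dy": -0.67, "dz": 0.0, "rx": 0.0, "ry": 0.0, "rz": 0.0, "gripper": 0.0},
  {"dx": -0.56, "dy": -1.0, "dz": 0.0, "rx": 0.0, "ry": 0.0, "rz": 0.0, "gripper": 0.0},
])

```text
time: 1.7
ee_pos: [0.4974, 0.226, 0.3311]
ee_rot: [[-0.959, 0.285, -0.0], [0.285, 0.959, -0.0], [0.0, -0.0, -1.0]]
contact_force: [0.4, -1.3, 0.4]
gripper_width: 0.0854
grip_force: 0.0
```

move_arm([
  {"dx": -0.18, "dy": -0.33, "dz": 0.0, "rx": 0.0, "ry": 0.0, "rz": 0.0, "gripper": 0.0},
  {"dx": -0.37, "dy": -0.67, "dz": 0.0, "rx": 0.0, "ry": 0.0, "rz": 0.0, "gripper": 0.0},
  {"dx": -0.56, "dy": -1.0, "dz": 0.0, "rx": 0.0, "ry": 0.0, "rz": 0.0, "gripper": 0.0},
])

```text
time: 2.0
ee_pos: [0.5226, 0.1143, 0.3312]
ee_rot: [[-0.959, 0.285, -0.0], [0.285, 0.959, -0.0], [0.0, -0.0, -1.0]]
contact_force: [1.4, -0.4, 0.6]
gripper_width: 0.0854
grip_force: 0.0
```

move_arm([
  {"dx": -0.18, "dy": -0.33, "dz": 0.0, "rx": 0.0, "ry": 0.0, "rz": 0.0, "gripper": 0.0},
  {"dx": -0.37, "dy": -0.67, "dz": 0.0, "rx": 0.0, "ry": 0.0, "rz": 0.0, "gripper": 0.0},
  {"dx": -0.56, "dy": -1.0, "dz": 0.0, "rx": 0.0, "ry": 0.0, "rz": 0.0, "gripper": 0.0},
])

```text
time: 2.3
ee_pos: [0.5478, 0.0025, 0.3312]
ee_rot: [[-0.959, 0.285, -0.0], [0.285, 0.959, -0.0], [0.0, -0.0, -1.0]]
contact_force: [-0.2, -0.6, -0.3]
gripper_width: 0.0851
grip_force: 0.0
```

move_arm([
  {"dx": 0.0, "dy": -0.3, "dz": 0.0, "rx": 0.0, "ry": 0.0, "rz": 0.0, "gripper": 0.0},
  {"dx": 0.0, "dy": -0.6, "dz": 0.0, "rx": 0.0, "ry": 0.0, "rz": 0.0, "gripper": 0.0},
  {"dx": 0.0, "dy": -0.9, "dz": 0.0, "rx": 0.0, "ry": 0.0, "rz": 0.0, "gripper": 0.0},
])

```text
time: 2.6
ee_pos: [0.5216, -0.0834, 0.331]
ee_rot: [[-0.959, 0.285, -0.001], [0.285, 0.959, -0.0], [0.001, -0.0, -1.0]]
contact_force: [-0.7, 0.2, 0.3]
gripper_width: 0.0855
grip_force: 0.0
```

move_arm([
  {"dx": 0.0, "dy": -0.3, "dz": 0.0, "rx": 0.0, "ry": 0.0, "rz": 0.09, "gripper": 0.0},
  {"dx": 0.0, "dy": -0.6, "dz": 0.0, "rx": 0.0, "ry": 0.0, "rz": 0.18, "gripper": 0.0},
  {"dx": 0.0, "dy": -0.9, "dz": 0.0, "rx": 0.0, "ry": 0.0, "rz": 0.27, "gripper": 0.0},
  {"dx": 0.0, "dy": -0.9, "dz": 0.0, "rx": 0.0, "ry": 0.0, "rz": 0.36, "gripper": 0.0},
  {"dx": 0.0, "dy": -0.9, "dz": 0.0, "rx": 0.0, "ry": 0.0, "rz": 0.45, "gripper": 0.0},
  {"dx": 0.0, "dy": -0.9, "dz": 0.0, "rx": 0.0, "ry": 0.0, "rz": 0.54, "gripper": 0.0},
  {"dx": 0.0, "dy": -0.9, "dz": 0.0, "rx": 0.0, "ry": 0.0, "rz": 0.6, "gripper": 0.0},
])

```text
time: 3.3
ee_pos: [0.4964, -0.1684, 0.3311]
ee_rot: [[-0.328, 0.945, -0.001], [0.945, 0.328, 0.0], [0.0, -0.0, -1.0]]
contact_force: [1.0, 0.2, -0.1]
gripper_width: 0.0855
grip_force: 0.0
```

```bash
cat >> h.py <<'E'
from scipy.spatial.transform import Rotation as Ro
def delta(p,R):
    "move from the measured pose to (p,R), in tool axes and move units"
    s=r.state(); R0=np.array(s['ee_rot']); 
    print('q',np.round(s['qpos'],2),'p',np.round(s['ee_pos'],4),'t',s['time'])
    return np.round(R0.T@(np.asarray(p)-s['ee_pos'])*10,3), np.round(Ro.from_matrix(R0.T@R).as_rotvec()/(np.pi/2),3)
def down(yaw):
    y=np.array([np.cos(yaw),np.sin(yaw),0]);z=np.array([0,0,-1.]); return np.c_[np.cross(y,z),y,z]
E
python3 - <<'E'
from h import *
print(delta([.4595,-.3337,.25],down(np.radians(-30))))
E
```

```text
q [-0.14  0.26  0.45  1.95 -0.14  0.96  0.72] p [ 0.4964 -0.1684  0.3311] t 3.3
(array([-1.441, -0.89 ,  0.811]), array([-0.   , -0.   ,  0.546]))
```

move_arm([
  {"dx": -0.3, "dy": -0.2, "dz": 0.0, "rx": 0.0, "ry": 0.0, "rz": 0.09, "gripper": 0.0},
  {"dx": -0.6, "dy": -0.4, "dz": 0.0, "rx": 0.0, "ry": 0.0, "rz": 0.18, "gripper": 0.0},
  {"dx": -0.8, "dy": -0.6, "dz": 0.0, "rx": 0.0, "ry": 0.0, "rz": 0.27, "gripper": 0.0},
  {"dx": -1.0, "dy": -0.75, "dz": 0.0, "rx": 0.0, "ry": 0.0, "rz": 0.36, "gripper": 0.0},
  {"dx": -1.0, "dy": -0.89, "dz": 0.0, "rx": 0.0, "ry": 0.0, "rz": 0.45, "gripper": 0.0},
  {"dx": -1.0, "dy": -0.89, "dz": 0.2, "rx": 0.0, "ry": 0.0, "rz": 0.546, "gripper": 0.0},
  {"dx": -1.0, "dy": -0.89, "dz": 0.2, "rx": 0.0, "ry": 0.0, "rz": 0.546, "gripper": 0.0},
])

```text
time: 4.0
ee_pos: [0.4449, -0.2916, 0.3096]
ee_rot: [[0.498, 0.867, -0.003], [0.867, -0.498, 0.001], [-0.0, -0.003, -1.0]]
contact_force: [-0.4, 0.0, 0.6]
gripper_width: 0.0851
grip_force: 0.0
```

Run:
```python
from h import *
print(delta([.4592,-.3337,.25],down(np.radians(-30))))
```

```text
q [-0.04  0.33  0.69  1.97 -0.26  0.93  0.26] p [ 0.4449 -0.2916  0.3096] t 4.0
(array([-0.294,  0.336,  0.595]), array([-0.002,  0.   ,  0.002]))
```

move_arm([
  {"dx": -0.15, "dy": 0.17, "dz": 0.2, "rx": 0.0, "ry": 0.0, "rz": 0.0, "gripper": 0.0},
  {"dx": -0.29, "dy": 0.335, "dz": 0.4, "rx": 0.0, "ry": 0.0, "rz": 0.0, "gripper": 0.0},
  {"dx": -0.29, "dy": 0.335, "dz": 0.6, "rx": 0.0, "ry": 0.0, "rz": 0.0, "gripper": 0.0},
  {"dx": -0.29, "dy": 0.335, "dz": 0.6, "rx": 0.0, "ry": 0.0, "rz": 0.0, "gripper": 0.0},
])

```text
time: 4.4
ee_pos: [0.4602, -0.3333, 0.2494]
ee_rot: [[0.492, 0.871, -0.004], [0.871, -0.492, 0.002], [-0.0, -0.004, -1.0]]
contact_force: [0.4, 0.1, 0.2]
gripper_width: 0.0855
grip_force: 0.0
```

Run:
```python
from h import *
print(delta([.4592,-.3337,.128],down(np.radians(-30))))
a=r.capture('top'); b=r.capture('side')
f=lambda im,x,y:cv2.resize(im[y:y+100,x:x+130],(400,308),interpolation=cv2.INTER_CUBIC)
cv2.imwrite('pics/c2.png',np.hstack([f(a,330,150),f(b,260,190)]))
```

```text
q [ 0.09  0.45  0.63  1.97 -0.35  0.84  0.4 ] p [ 0.4602 -0.3333  0.2494] t 4.4
(array([-0.008, -0.002,  1.214]), array([-0.003,  0.   ,  0.006]))
```

View pics/c2.png

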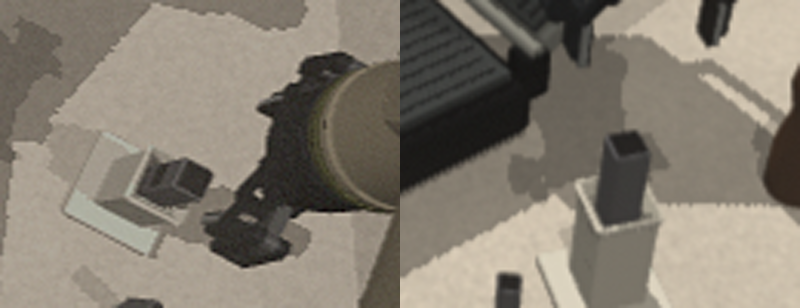

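The open fingers straddle the bar with clear room (side crop: fingers at x≈578 and 713, bar at x≈628). I'll descend and grip.

move_arm([
  {"dx": -0.008, "dy": 0.0, "dz": 0.25, "rx": 0.0, "ry": 0.0, "rz": 0.006, "gripper": 0.0},
  {"dx": -0.008, "dy": 0.0, "dz": 0.5, "rx": 0.0, "ry": 0.0, "rz": 0.006, "gripper": 0.0},
  {"dx": -0.008, "dy": 0.0, "dz": 0.75, "rx": 0.0, "ry": 0.0, "rz": 0.006, "gripper": 0.0},
  {"dx": -0.008, "dy": 0.0, "dz": 0.9, "rx": 0.0, "ry": 0.0, "rz": 0.006, "gripper": 0.0},
  {"dx": -0.008, "dy": 0.0, "dz": 1.0, "rx": 0.0, "ry": 0.0, "rz": 0.006, "gripper": 0.0},
  {"dx": -0.008, "dy": 0.0, "dz": 1.0, "rx": 0.0, "ry": 0.0, "rz": 0.006, "gripper": 0.0},
])

```text
time: 5.1
ee_pos: [0.4606, -0.3344, 0.1514]
ee_rot: [[0.502, 0.865, -0.0], [0.865, -0.502, 0.0], [0.0, -0.0, -1.0]]
contact_force: [0.0, 0.7, -0.4]
gripper_width: 0.0854
grip_force: 0.0
```

move_arm([
  {"dx": 0.0, "dy": 0.0, "dz": 0.1, "rx": 0.0, "ry": 0.0, "rz": 0.0, "gripper": 0.0},
  {"dx": 0.0, "dy": 0.0, "dz": 0.21, "rx": 0.0, "ry": 0.0, "rz": 0.0, "gripper": 0.0},
  {"dx": 0.0, "dy": 0.0, "dz": 0.21, "rx": 0.0, "ry": 0.0, "rz": 0.0, "gripper": 0.0},
])

```text
time: 5.4
ee_pos: [0.4601, -0.3343, 0.1293]
ee_rot: [[0.503, 0.864, -0.001], [0.864, -0.503, 0.001], [0.0, -0.001, -1.0]]
contact_force: [-0.4, -0.0, -0.4]
gripper_width: 0.0856
grip_force: 0.0
```

Run:
```python
from h import *
print(delta([.4592,-.3337,.128],down(np.radians(-30))))
```

```text
q [ 0.2   0.6   0.49  2.07 -0.5   0.59  0.52] p [ 0.4601 -0.3343  0.1293] t 5.4
(array([ 0.001, -0.011,  0.013]), array([-0.001, -0.   , -0.002]))
```

move_arm([
  {"dx": 0.0, "dy": -0.01, "dz": 0.01, "rx": 0.0, "ry": 0.0, "rz": 0.0, "gripper": 0.3},
  {"dx": 0.0, "dy": -0.01, "dz": 0.01, "rx": 0.0, "ry": 0.0, "rz": 0.0, "gripper": 0.6},
  {"dx": 0.0, "dy": -0.01, "dz": 0.01, "rx": 0.0, "ry": 0.0, "rz": 0.0, "gripper": 1.0},
  {"dx": 0.0, "dy": -0.01, "dz": 0.01, "rx": 0.0, "ry": 0.0, "rz": 0.0, "gripper": 1.0},
  {"dx": 0.0, "dy": -0.01, "dz": 0.01, "rx": 0.0, "ry": 0.0, "rz": 0.0, "gripper": 1.0},
  {"dx": 0.0, "dy": -0.01, "dz": 0.01, "rx": 0.0, "ry": 0.0, "rz": 0.0, "gripper": 1.0},
  {"dx": 0.0, "dy": -0.01, "dz": 0.01, "rx": 0.0, "ry": 0.0, "rz": 0.0, "gripper": 1.0},
  {"dx": 0.0, "dy": -0.01, "dz": 0.01, "rx": 0.0, "ry": 0.0, "rz": 0.0, "gripper": 1.0},
], force=60)

```text
time: 6.2
ee_pos: [0.4596, -0.3344, 0.1297]
ee_rot: [[0.503, 0.864, 0.001], [0.864, -0.503, -0.0], [0.0, 0.0, -1.0]]
contact_force: [-0.2, 1.1, 5.7]
gripper_width: 0.0273
grip_force: 58.4
```

Run:
```python
from h import *
s=r.state();print(s['ee_pos'],s['ee_rot'],s['contact_force'],s['gripper_width'],s['grip_force'])
```

```text
[ 0.45959358 -0.33438174  0.12967778] [[ 5.03311583e-01  8.64104854e-01  5.02262112e-04]
 [ 8.64104982e-01 -5.03311605e-01 -9.06368465e-05]
 [ 1.74474611e-04  4.79625768e-04 -9.99999870e-01]] [-0.22736091  1.06013305  5.68845264] 0.027289558631128707 58.372408747673035
```

move_arm([
  {"dx": 0.0, "dy": 0.0, "dz": -0.1, "rx": 0.0, "ry": 0.0, "rz": 0.0, "gripper": 1.0},
  {"dx": 0.0, "dy": 0.0, "dz": -0.3, "rx": 0.0, "ry": 0.0, "rz": 0.0, "gripper": 1.0},
  {"dx": 0.0, "dy": 0.0, "dz": -0.5, "rx": 0.0, "ry": 0.0, "rz": 0.0, "gripper": 1.0},
  {"dx": 0.0, "dy": 0.0, "dz": -0.75, "rx": 0.0, "ry": 0.0, "rz": 0.0, "gripper": 1.0},
  {"dx": 0.0, "dy": 0.0, "dz": -1.0, "rx": 0.0, "ry": 0.0, "rz": 0.0, "gripper": 1.0},
])

```text
time: 6.7
ee_pos: [0.4591, -0.3342, 0.2304]
ee_rot: [[0.504, 0.864, -0.001], [0.864, -0.504, 0.0], [-0.0, -0.001, -1.0]]
contact_force: [1.0, 0.0, -1.1]
gripper_width: 0.0274
grip_force: 58.7
```

move_arm([
  {"dx": 0.0, "dy": 0.0, "dz": -0.3, "rx": 0.0, "ry": 0.0, "rz": 0.0, "gripper": 1.0},
  {"dx": 0.0, "dy": 0.0, "dz": -0.6, "rx": 0.0, "ry": 0.0, "rz": 0.0, "gripper": 1.0},
  {"dx": 0.0, "dy": 0.0, "dz": -0.9, "rx": 0.0, "ry": 0.0, "rz": 0.0, "gripper": 1.0},
  {"dx": 0.0, "dy": 0.0, "dz": -1.0, "rx": 0.0, "ry": 0.0, "rz": 0.0, "gripper": 1.0},
  {"dx": 0.0, "dy": 0.0, "dz": -1.0, "rx": 0.0, "ry": 0.0, "rz": 0.0, "gripper": 1.0},
])

```text
time: 7.2
ee_pos: [0.4598, -0.3345, 0.3305]
ee_rot: [[0.503, 0.864, 0.002], [0.864, -0.503, -0.001], [0.0, 0.002, -1.0]]
contact_force: [0.5, 0.2, -2.7]
gripper_width: 0.0275
grip_force: 58.8
```

```bash
cat >> h.py <<'E'
P=np.array([.656,-.0518,.1718]); N=np.array([-.4892,.0728,.8691]); N/=np.linalg.norm(N)
yy=np.array([.0358,.2268,.0012]); up=np.cross(N,np.cross(np.array([1,0,0.]),N)); h=np.array([-.0,1,0])
def press(dist):
    hin=np.cross([0,0,1.],N*[1,1,0]); hin/=np.linalg.norm(hin)   # along hinge
    u=np.cross(N,hin); u*=np.sign(u[0]); z=-N
    return P+N*(dist+.0697+.040), np.c_[np.cross(u,z),u,z]
E
python3 - <<'E'
from h import *
a=r.capture('top'); b=r.capture('side')
f=lambda im,x,y:cv2.resize(im[y:y+150,x:x+200],(400,300),interpolation=cv2.INTER_CUBIC)
cv2.imwrite('pics/c3.png',np.hstack([f(a,300,100),f(b,250,100)]))
p,R=press(.05);print(p,R);print(delta(p,R))
E
```

```text
[ 0.57787286 -0.04017356  0.31059865] [[ 1.47193463e-01  8.59654458e-01  4.89211915e-01]
 [ 9.89107721e-01 -1.27928954e-01 -7.28017731e-02]
 [-1.38777878e-17  4.94599228e-01 -8.69121168e-01]]
q [ 0.03  0.36  0.7   1.88 -0.28  1.    0.32] p [ 0.4591 -0.3337  0.3283] t 7.3
(array([ 3.134, -0.45 ,  0.178]), array([-0.326,  0.062, -0.236]))
```

View pics/c3.png

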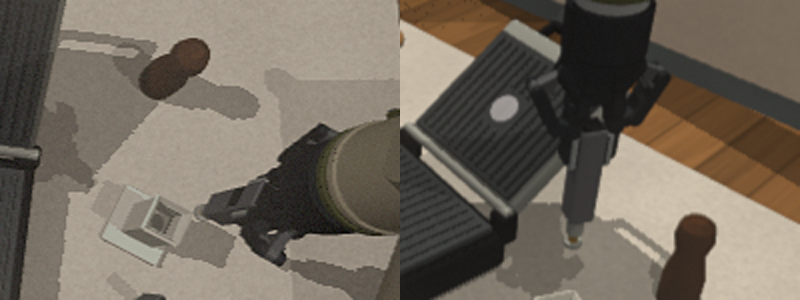

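Run:
```python
from h import *
s=r.state();p=np.array(s['ee_pos']);z=np.array(s['ee_rot'])[:,2]
for n in('side','top'):
    for d in (-.045,.0697,.1097): print(n,d,proj(n,p+z*d))
print(tri((336,222),(400,207.5)),p+z*.1097)
a=r.capture('side');c=a[140:240,310:385]
cv2.imwrite('pics/c4.png',cv2.resize(c,None,fx=6,fy=6,interpolation=cv2.INTER_CUBIC))
```

```text
side -0.045 [344.92774436 162.78818584]
side 0.0697 [337.8162709  208.14564542]
side 0.1097 [335.62964878 222.09206947]
top -0.045 [433.63322406 200.19084712]
top 0.0697 [407.19407247 205.36267085]
top 0.1097 [399.72076928 206.82454101]
(array([ 0.45797631, -0.33424161,  0.21967088]), np.float64(0.0016358506526818748)) [ 0.45901816 -0.33355216  0.21855067]
```

View pics/c4.png

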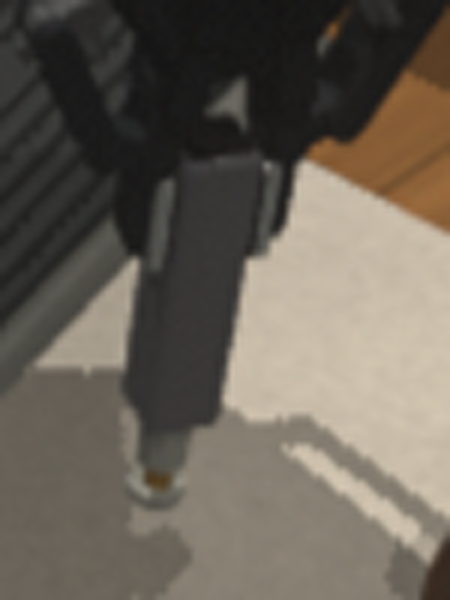

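The tip is seen at (336.2,221.7) and predicted at (335.6,222.1), so the wand sits straight in the grip. Next I'll carry it over to the lid.

move_arm([
  {"dx": 0.15, "dy": -0.05, "dz": -0.1, "rx": 0.0, "ry": 0.0, "rz": 0.0, "gripper": 1.0},
  {"dx": 0.4, "dy": -0.1, "dz": -0.2, "rx": 0.0, "ry": 0.0, "rz": 0.0, "gripper": 1.0},
  {"dx": 0.7, "dy": -0.15, "dz": -0.3, "rx": 0.0, "ry": 0.0, "rz": 0.0, "gripper": 1.0},
  {"dx": 1.0, "dy": -0.15, "dz": -0.3, "rx": 0.0, "ry": 0.0, "rz": 0.0, "gripper": 1.0},
])

```text
time: 7.75
ee_pos: [0.4966, -0.2396, 0.359]
ee_rot: [[0.504, 0.863, -0.001], [0.863, -0.504, 0.0], [-0.0, -0.001, -1.0]]
contact_force: [0.6, 0.3, -2.1]
gripper_width: 0.0278
grip_force: 58.8
```

move_arm([
  {"dx": 0.3, "dy": -0.05, "dz": 0.0, "rx": 0.0, "ry": 0.0, "rz": 0.0, "gripper": 1.0},
  {"dx": 0.6, "dy": -0.1, "dz": 0.0, "rx": 0.0, "ry": 0.0, "rz": 0.0, "gripper": 1.0},
  {"dx": 0.85, "dy": -0.15, "dz": 0.0, "rx": 0.0, "ry": 0.0, "rz": 0.0, "gripper": 1.0},
  {"dx": 1.0, "dy": -0.15, "dz": 0.0, "rx": 0.0, "ry": 0.0, "rz": 0.0, "gripper": 1.0},
])

```text
time: 8.15
ee_pos: [0.5344, -0.1438, 0.3577]
ee_rot: [[0.501, 0.865, -0.003], [0.865, -0.501, 0.001], [-0.001, -0.003, -1.0]]
contact_force: [0.2, 0.7, -1.4]
gripper_width: 0.0275
grip_force: 58.8
```

move_arm([
  {"dx": 0.2, "dy": -0.05, "dz": 0.0, "rx": -0.055, "ry": 0.01, "rz": -0.04, "gripper": 1.0},
  {"dx": 0.4, "dy": -0.1, "dz": 0.0, "rx": -0.11, "ry": 0.02, "rz": -0.08, "gripper": 1.0},
  {"dx": 0.6, "dy": -0.15, "dz": 0.0, "rx": -0.165, "ry": 0.03, "rz": -0.12, "gripper": 1.0},
  {"dx": 0.8, "dy": -0.15, "dz": 0.0, "rx": -0.22, "ry": 0.04, "rz": -0.16, "gripper": 1.0},
  {"dx": 1.0, "dy": -0.15, "dz": 0.0, "rx": -0.275, "ry": 0.05, "rz": -0.2, "gripper": 1.0},
  {"dx": 1.0, "dy": -0.15, "dz": 0.0, "rx": -0.326, "ry": 0.062, "rz": -0.236, "gripper": 1.0},
  {"dx": 1.0, "dy": -0.15, "dz": 0.0, "rx": -0.326, "ry": 0.062, "rz": -0.236, "gripper": 1.0},
])

```text
time: 8.85
ee_pos: [0.569, -0.0528, 0.3573]
ee_rot: [[0.147, 0.861, 0.487], [0.989, -0.127, -0.074], [-0.002, 0.492, -0.87]]
contact_force: [-0.7, -1.0, -1.7]
gripper_width: 0.0271
grip_force: 59.5
```

Run:
```python
from h import *
p,R=press(.03);print(delta(p,R))
```

```text
q [-0.64  0.11  0.64  2.19  0.05  0.35 -0.2 ] p [ 0.569  -0.0528  0.3573] t 8.85
(array([ 0.139, -0.169,  0.64 ]), array([-0.002,  0.001,  0.001]))
```

move_arm([
  {"dx": 0.07, "dy": -0.08, "dz": 0.15, "rx": -0.002, "ry": 0.0, "rz": 0.0, "gripper": 1.0},
  {"dx": 0.14, "dy": -0.17, "dz": 0.3, "rx": -0.002, "ry": 0.0, "rz": 0.0, "gripper": 1.0},
  {"dx": 0.14, "dy": -0.17, "dz": 0.45, "rx": -0.002, "ry": 0.0, "rz": 0.0, "gripper": 1.0},
  {"dx": 0.14, "dy": -0.17, "dz": 0.6, "rx": -0.002, "ry": 0.0, "rz": 0.0, "gripper": 1.0},
  {"dx": 0.14, "dy": -0.17, "dz": 0.64, "rx": -0.002, "ry": 0.0, "rz": 0.0, "gripper": 1.0},
  {"dx": 0.14, "dy": -0.17, "dz": 0.64, "rx": -0.002, "ry": 0.0, "rz": 0.0, "gripper": 1.0},
])

```text
time: 9.45
ee_pos: [0.5905, -0.0424, 0.2945]
ee_rot: [[0.151, 0.859, 0.49], [0.989, -0.13, -0.076], [-0.002, 0.496, -0.868]]
contact_force: [0.2, -0.5, -2.0]
gripper_width: 0.0274
grip_force: 59.4
```

Run:
```python
from h import *
p,R=press(.0);print(delta(p,R)); s=r.state(); print(s['contact_force'])
for n in('side','top'):
    print(n,'tip',proj(n,np.array(s['ee_pos'])+np.array(s['ee_rot'])[:,2]*.1097),'spot',proj(n,P))
a=r.capture('top'); b=r.capture('side')
f=lambda im,x,y:cv2.resize(im[y:y+75,x:x+100],(400,300),interpolation=cv2.INTER_CUBIC)
cv2.imwrite('pics/c5.png',np.hstack([f(a,230,90),f(b,255,115)]))
```

```text
q [-0.49  0.23  0.5   2.24 -0.09  0.18 -0.1 ] p [ 0.5905 -0.0424  0.2945] t 9.45
(array([ 0.004, -0.033,  0.297]), array([ 0.001,  0.002, -0.001]))
[ 0.23987978 -0.48050847 -1.99302967]
side tip [299.26390829 147.11102269] spot [301.79609416 153.78993331]
top tip [276.50917275 132.55978518] spot [276.18782827 131.21439988]
```

View pics/c5.png

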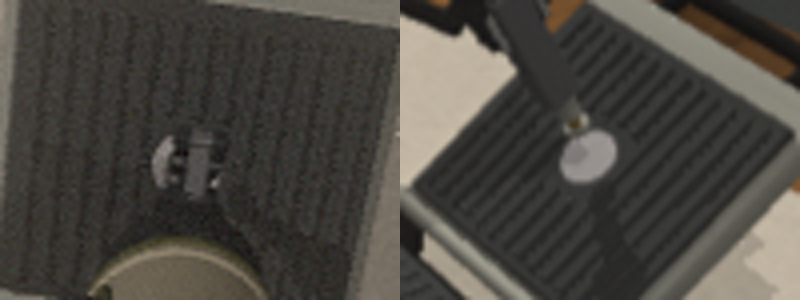

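The tip is about 3 cm above the spot and lined up with it (side crop: tip (574,125), spot (588,157)). Joint 6 is near its lower limit, at 0.18 against 0.11. Before choosing how much tilt I can give up, I'll cross-check the plate normal with a PnP on the known 200 x 230 rectangle.

Run:
```python
from h import *
S3=lambda u,v:(240+u/3-.33,105+(v-300)/3-.33)
img=np.array([S3(192,330),S3(343,430),S3(193,585),S3(55,468)],np.float32)
obj=np.array([[.1,.115,0],[.1,-.115,0],[-.1,-.115,0],[-.1,.115,0]],np.float32)
K,R,t=cam('side')
n,rv,tv,e=cv2.solvePnPGeneric(obj,img,K,None,flags=cv2.SOLVEPNP_IPPE)
for a,b,c in zip(rv,tv,e):
    M=R.T@cv2.Rodrigues(a)[0]; print('n',M[:,2],np.degrees(np.arccos(M[2,2])),'c',R.T@(b.ravel()-t),c)
# known-tilt scan: predicted side pixels of bottom corners for tilts about P
for tilt in (28,30,32,34):
    th=np.radians(tilt);az=np.radians(-8.5);f=np.array([np.cos(az),np.sin(az),0]);l=np.array([-f[1],f[0],0])
    u=f*np.cos(th)+[0,0,np.sin(th)]
    print(tilt,[np.round(proj('side',P+o[0]*u+o[1]*l)-i,1) for o,i in zip(obj,img)])
```

```text
n [-0.53881258  0.08715812  0.83790481] 33.080470625885894 c [ 0.66074672 -0.05363687  0.167937  ] [0.41140658]
n [-0.4142912  -0.9099538  -0.01862502] 91.06719669688177 c [ 0.65484224 -0.06909212  0.16753854] [2.8270054]
28 [array([-1.6,  1.3]), array([0.1, 0.4]), array([-2.5, -2. ]), array([-2.5, -2.1])]
30 [array([-2. ,  0.5]), array([-0.2, -0.4]), array([-2.1, -1.4]), array([-2. , -1.4])]
32 [array([-2.4, -0.2]), array([-0.5, -1.1]), array([-1.7, -0.8]), array([-1.5, -0.8])]
34 [array([-2.8, -0.9]), array([-0.9, -1.8]), array([-1.2, -0.2]), array([-1. , -0.2])]
```

```bash
cat >> h.py <<'E'
def press2(dist,tilt=27.):
    th=np.radians(tilt);az=np.radians(-8.5);f=np.array([np.cos(az),np.sin(az),0]);z=f*np.sin(th)+[0,0,-np.cos(th)]
    u=f*np.cos(th)+[0,0,np.sin(th)]
    N2=np.array([-np.sin(np.radians(31.))*f[0],-np.sin(np.radians(31.))*f[1],np.cos(np.radians(31.))])
    return P+N2*dist-z*(.0697+.040), np.c_[np.cross(u,z),u,z]
E
python3 - <<'E'
from h import *
p,R=press2(.012);print(delta(p,R))
E
```

```text
q [-0.49  0.23  0.5   2.24 -0.09  0.18 -0.1 ] p [ 0.5905 -0.042   0.2955] t 9.55
(array([-0.   ,  0.011,  0.187]), array([ 0.031,  0.001, -0.001]))
```

move_arm([
  {"dx": 0.0, "dy": 0.01, "dz": 0.0, "rx": 0.015, "ry": 0.0, "rz": 0.0, "gripper": 1.0},
  {"dx": 0.0, "dy": 0.01, "dz": 0.04, "rx": 0.031, "ry": 0.0, "rz": 0.0, "gripper": 1.0},
  {"dx": 0.0, "dy": 0.01, "dz": 0.08, "rx": 0.031, "ry": 0.0, "rz": 0.0, "gripper": 1.0},
  {"dx": 0.0, "dy": 0.01, "dz": 0.12, "rx": 0.031, "ry": 0.0, "rz": 0.0, "gripper": 1.0},
  {"dx": 0.0, "dy": 0.01, "dz": 0.16, "rx": 0.031, "ry": 0.0, "rz": 0.0, "gripper": 1.0},
  {"dx": 0.0, "dy": 0.01, "dz": 0.187, "rx": 0.031, "ry": 0.0, "rz": 0.0, "gripper": 1.0},
  {"dx": 0.0, "dy": 0.01, "dz": 0.187, "rx": 0.031, "ry": 0.0, "rz": 0.0, "gripper": 1.0},
])

```text
time: 10.25
ee_pos: [0.6004, -0.0427, 0.2791]
ee_rot: [[0.148, 0.881, 0.45], [0.989, -0.131, -0.068], [-0.001, 0.455, -0.891]]
contact_force: [0.4, -0.1, -1.7]
gripper_width: 0.0276
grip_force: 59.5
```

Run:
```python
from h import *
p,R=press2(.0);print(delta(p,R)); s=r.state(); print(s['contact_force'],s['ee_rot'][2])
```

```text
q [-0.41  0.27  0.42  2.2  -0.13  0.22 -0.06] p [ 0.6004 -0.0427  0.2791] t 10.25
(array([-0.008,  0.015,  0.115]), array([0.001, 0.001, 0.   ]))
[ 0.36058522 -0.06114499 -1.67293781] [-0.00108837  0.45473598 -0.89062562]
```

move_arm([
  {"dx": -0.01, "dy": 0.015, "dz": 0.02, "rx": 0.0, "ry": 0.0, "rz": 0.0, "gripper": 1.0},
  {"dx": -0.01, "dy": 0.015, "dz": 0.04, "rx": 0.0, "ry": 0.0, "rz": 0.0, "gripper": 1.0},
  {"dx": -0.01, "dy": 0.015, "dz": 0.06, "rx": 0.0, "ry": 0.0, "rz": 0.0, "gripper": 1.0},
  {"dx": -0.01, "dy": 0.015, "dz": 0.08, "rx": 0.0, "ry": 0.0, "rz": 0.0, "gripper": 1.0},
  {"dx": -0.01, "dy": 0.015, "dz": 0.1, "rx": 0.0, "ry": 0.0, "rz": 0.0, "gripper": 1.0},
  {"dx": -0.01, "dy": 0.015, "dz": 0.1, "rx": 0.0, "ry": 0.0, "rz": 0.0, "gripper": 1.0},
])

```text
time: 10.85
ee_pos: [0.6062, -0.0445, 0.271]
ee_rot: [[0.148, 0.881, 0.45], [0.989, -0.131, -0.068], [-0.001, 0.455, -0.891]]
contact_force: [1.1, 0.6, -1.3]
gripper_width: 0.0273
grip_force: 59.5
```

move_arm([
  {"dx": 0.0, "dy": 0.0, "dz": 0.01, "rx": 0.0, "ry": 0.0, "rz": 0.0, "gripper": 1.0},
  {"dx": 0.0, "dy": 0.0, "dz": 0.02, "rx": 0.0, "ry": 0.0, "rz": 0.0, "gripper": 1.0},
  {"dx": 0.0, "dy": 0.0, "dz": 0.03, "rx": 0.0, "ry": 0.0, "rz": 0.0, "gripper": 1.0},
  {"dx": 0.0, "dy": 0.0, "dz": 0.03, "rx": 0.0, "ry": 0.0, "rz": 0.0, "gripper": 1.0},
])

```text
time: 11.25
ee_pos: [0.6075, -0.0447, 0.2687]
ee_rot: [[0.148, 0.881, 0.45], [0.989, -0.131, -0.068], [-0.001, 0.455, -0.89]]
contact_force: [-2.3, -0.7, 1.0]
gripper_width: 0.0275
grip_force: 59.6
```

move_arm([
  {"dx": 0.0, "dy": 0.0, "dz": 0.01, "rx": 0.0, "ry": 0.0, "rz": 0.0, "gripper": 1.0},
  {"dx": 0.0, "dy": 0.0, "dz": 0.02, "rx": 0.0, "ry": 0.0, "rz": 0.0, "gripper": 1.0},
  {"dx": 0.0, "dy": 0.0, "dz": 0.02, "rx": 0.0, "ry": 0.0, "rz": 0.0, "gripper": 1.0},
])

```text
time: 11.55
ee_pos: [0.6085, -0.0449, 0.2668]
ee_rot: [[0.148, 0.881, 0.45], [0.989, -0.131, -0.068], [-0.001, 0.455, -0.89]]
contact_force: [-3.0, 0.4, 1.5]
gripper_width: 0.0277
grip_force: 59.8
```

```bash
cat > st.py <<'E'
from h import *
p,R=press2(-.008);print(delta(p,R)); s=r.state(); z=np.array(s['ee_rot'])[:,2]
print(s['contact_force'],'along tool z',(np.array(s['contact_force'])-[.4,0,-1.8])@z,'mom',np.array(s['moment']))
E
python3 st.py
```

```text
q [-0.37  0.3   0.39  2.2  -0.15  0.2  -0.03] p [ 0.6085 -0.0449  0.2668] t 11.55
(array([0.002, 0.002, 0.048]), array([0.001, 0.001, 0.   ]))
[-3.03945874  0.44559663  1.51750797] along tool z -4.532360113163172 mom [ 0.0776762   0.83160648 -0.05999541]
```

Contact is made at about 4.5 N, with the spring roughly 5 mm in. I'll continue in small steps.

move_arm([
  {"dx": 0.0, "dy": 0.0, "dz": 0.01, "rx": 0.0, "ry": 0.0, "rz": 0.0, "gripper": 1.0},
  {"dx": 0.0, "dy": 0.0, "dz": 0.02, "rx": 0.0, "ry": 0.0, "rz": 0.0, "gripper": 1.0},
  {"dx": 0.0, "dy": 0.0, "dz": 0.02, "rx": 0.0, "ry": 0.0, "rz": 0.0, "gripper": 1.0},
])

```text
time: 11.85
ee_pos: [0.6093, -0.045, 0.265]
ee_rot: [[0.148, 0.881, 0.45], [0.989, -0.131, -0.068], [-0.001, 0.455, -0.89]]
contact_force: [-3.5, 0.1, 1.8]
gripper_width: 0.0276
grip_force: 59.9
```

```bash
python3 st.py
```

```text
q [-0.37  0.3   0.38  2.2  -0.16  0.19 -0.03] p [ 0.6093 -0.045   0.265 ] t 11.85
(array([0.002, 0.002, 0.028]), array([0.001, 0.001, 0.   ]))
[-3.46485889  0.14975218  1.84955342] along tool z -4.999247373751537 mom [ 0.04004235  0.88025074 -0.03722055]
```

move_arm([
  {"dx": 0.0, "dy": 0.0, "dz": 0.005, "rx": 0.0, "ry": 0.0, "rz": 0.0, "gripper": 1.0},
  {"dx": 0.0, "dy": 0.0, "dz": 0.01, "rx": 0.0, "ry": 0.0, "rz": 0.0, "gripper": 1.0},
  {"dx": 0.0, "dy": 0.0, "dz": 0.01, "rx": 0.0, "ry": 0.0, "rz": 0.0, "gripper": 1.0},
])

```text
time: 12.15
ee_pos: [0.6098, -0.0451, 0.2642]
ee_rot: [[0.148, 0.881, 0.45], [0.989, -0.131, -0.068], [-0.001, 0.455, -0.89]]
contact_force: [-3.2, 0.1, 3.4]
gripper_width: 0.0272
grip_force: 59.9
```

```bash
python3 st.py
```

```text
q [-0.37  0.31  0.38  2.2  -0.16  0.19 -0.03] p [ 0.6098 -0.0451  0.2642] t 12.15
(array([0.002, 0.002, 0.018]), array([0.001, 0.001, 0.   ]))
[-3.18892179  0.11940906  3.4176258 ] along tool z -6.2691822298059545 mom [ 0.07527817  0.96471265 -0.02131824]
```

move_arm([
  {"dx": 0.0, "dy": 0.0, "dz": 0.005, "rx": 0.0, "ry": 0.0, "rz": 0.0, "gripper": 1.0},
  {"dx": 0.0, "dy": 0.0, "dz": 0.01, "rx": 0.0, "ry": 0.0, "rz": 0.0, "gripper": 1.0},
  {"dx": 0.0, "dy": 0.0, "dz": 0.01, "rx": 0.0, "ry": 0.0, "rz": 0.0, "gripper": 1.0},
])

```text
time: 12.45
ee_pos: [0.6102, -0.0452, 0.2633]
ee_rot: [[0.148, 0.881, 0.45], [0.989, -0.131, -0.068], [-0.001, 0.455, -0.89]]
contact_force: [-3.2, -0.2, 3.0]
gripper_width: 0.0277
grip_force: 60.2
```

```bash
python3 st.py
```

```text
q [-0.36  0.31  0.38  2.2  -0.16  0.19 -0.03] p [ 0.6102 -0.0452  0.2633] t 12.45
(array([0.002, 0.002, 0.008]), array([0.001, 0.001, 0.   ]))
[-3.23474477 -0.16708836  3.03038387] along tool z -5.925501095917275 mom [ 0.11120769  0.9506349  -0.04057304]
```

move_arm([
  {"dx": 0.0, "dy": 0.0, "dz": 0.005, "rx": 0.0, "ry": 0.0, "rz": 0.0, "gripper": 1.0},
  {"dx": 0.0, "dy": 0.0, "dz": 0.01, "rx": 0.0, "ry": 0.0, "rz": 0.0, "gripper": 1.0},
  {"dx": 0.0, "dy": 0.0, "dz": 0.01, "rx": 0.0, "ry": 0.0, "rz": 0.0, "gripper": 1.0},
])

```text
time: 12.75
ee_pos: [0.6104, -0.0452, 0.263]
ee_rot: [[0.148, 0.88, 0.451], [0.989, -0.132, -0.068], [-0.0, 0.456, -0.89]]
contact_force: [-9.9, 1.6, 13.1]
gripper_width: 0.0277
grip_force: 61.8
```

```bash
python3 st.py
```

```text
q [-0.36  0.31  0.37  2.2  -0.16  0.19 -0.03] p [ 0.6104 -0.0452  0.263 ] t 12.75
(array([0.002, 0.002, 0.005]), array([ 0.001,  0.   , -0.   ]))
[-9.88647151  1.59389732 13.07661988] along tool z -17.985180100170975 mom [0.18014401 1.31475432 0.03108587]
```

The stop is reached: the force jumped to 18 N. I'll back off 0.3 mm and hold.

move_arm([
  {"dx": 0.0, "dy": 0.0, "dz": -0.003, "rx": 0.0, "ry": 0.0, "rz": 0.0, "gripper": 1.0},
  {"dx": 0.0, "dy": 0.0, "dz": -0.003, "rx": 0.0, "ry": 0.0, "rz": 0.0, "gripper": 1.0},
  {"dx": 0.0, "dy": 0.0, "dz": -0.003, "rx": 0.0, "ry": 0.0, "rz": 0.0, "gripper": 1.0},
  {"dx": 0.0, "dy": 0.0, "dz": -0.003, "rx": 0.0, "ry": 0.0, "rz": 0.0, "gripper": 1.0},
  {"dx": 0.0, "dy": 0.0, "dz": -0.003, "rx": 0.0, "ry": 0.0, "rz": 0.0, "gripper": 1.0},
  {"dx": 0.0, "dy": 0.0, "dz": -0.003, "rx": 0.0, "ry": 0.0, "rz": 0.0, "gripper": 1.0},
  {"dx": 0.0, "dy": 0.0, "dz": -0.003, "rx": 0.0, "ry": 0.0, "rz": 0.0, "gripper": 1.0},
  {"dx": 0.0, "dy": 0.0, "dz": -0.003, "rx": 0.0, "ry": 0.0, "rz": 0.0, "gripper": 1.0},
  {"dx": 0.0, "dy": 0.0, "dz": -0.003, "rx": 0.0, "ry": 0.0, "rz": 0.0, "gripper": 1.0},
  {"dx": 0.0, "dy": 0.0, "dz": -0.003, "rx": 0.0, "ry": 0.0, "rz": 0.0, "gripper": 1.0},
])

```text
time: 13.75
ee_pos: [0.6103, -0.0452, 0.2631]
ee_rot: [[0.148, 0.88, 0.45], [0.989, -0.131, -0.068], [-0.0, 0.455, -0.89]]
contact_force: [-8.1, 1.3, 9.4]
gripper_width: 0.0273
grip_force: 61.0
```

Run:
```python
exec(open('st.py').read())
print('dq',np.abs(s['dq']).max())
a=r.capture('top'); b=r.capture('side')
f=lambda im,x,y:cv2.resize(im[y:y+75,x:x+100],(400,300),interpolation=cv2.INTER_CUBIC)
cv2.imwrite('pics/c6.png',np.hstack([f(a,230,90),f(b,255,115)]))
```

```text
q [-0.36  0.31  0.37  2.2  -0.16  0.19 -0.03] p [ 0.6103 -0.0452  0.2631] t 13.75
(array([0.002, 0.002, 0.006]), array([0.001, 0.   , 0.   ]))
[-8.10164076  1.30085359  9.41068416] along tool z -13.897684746479525 mom [0.14055285 1.24446364 0.0374943 ]
dq 0.0023662305769337156
```

View pics/c6.png

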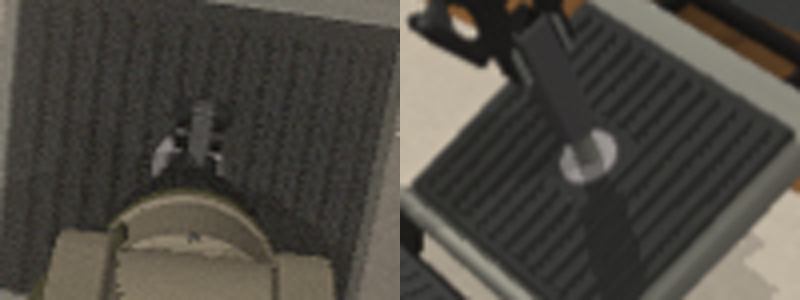

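The tip sits at the spot's centre (side crop (588,157)), pressed in and still. The reaction force hints that the plate leans a few degrees more than I estimated. I'll measure its slope from the plate's side edges, intersecting the viewing planes of the two views.

```bash
cat > edges.py <<'E'
from h import *
S3=lambda u,v:np.array((240+u/3-.33,105+(v-300)/3-.33)); T3=lambda u,v:np.array((215+(u-400)/3-.33,50+(v-300)/3-.33))
def fit(n,a,b):
    g=cv2.GaussianBlur(cv2.cvtColor(cv2.imread(f'pics/{n}0.png'),cv2.COLOR_BGR2GRAY),(3,3),0).astype(np.float32)
    d=(b-a)/np.linalg.norm(b-a);m=np.array([-d[1],d[0]]);pts=[]
    o=np.arange(-5,5.01,.25)
    for s in np.linspace(.1,.9,40):
        c=a+s*(b-a);q=(c+o[:,None]*m).astype(np.float32)
        v=cv2.remap(g,q[:,0][None],q[:,1][None],cv2.INTER_LINEAR)[0]
        gr=np.convolve(v,[1,1,0,-1,-1],'valid'); k=np.argmax(np.abs(gr))+2; pts.append(c+o[k]*m)
    pts=np.array(pts,np.float32)
    for _ in range(3):
        vx,vy,x0,y0=cv2.fitLine(pts,cv2.DIST_HUBER,0,.01,.01).ravel(); e=(pts-[x0,y0])@[-vy,vx]; pts=pts[np.abs(e)<max(.5,1.5*e.std())]
    print(n,len(pts),'rms',round(float(e.std()),2),'mean shift',((pts-a)@m).mean().round(2))
    return np.array([x0,y0]),np.array([vx,vy])
def plane(n,L):
    _,d1=ray(n,*L[0]);_,d2=ray(n,*(L[0]+30*L[1])); v=np.cross(d1,d2); return v/np.linalg.norm(v)
sc=.64
E_={'left':((S3(192,330),S3(55,468)),(T3(462,402),np.array([356,262])*sc)),
   'right':((S3(343,430),S3(193,585)),(T3(748,440),np.array([497,270])*sc))}
for k,(s,t) in E_.items():
    ls,lt=fit('side',*s),fit('top',*t); d=np.cross(plane('side',ls),plane('top',lt));d/=np.linalg.norm(d);d*=np.sign(d[2])
    print(k,d,'slope',np.degrees(np.arcsin(d[2])),'az',np.degrees(np.arctan2(d[1],d[0])))
ls,lt=fit('side',S3(192,330),S3(343,430)),fit('top',T3(462,402),T3(748,440))
d=np.cross(plane('side',ls),plane('top',lt));d/=np.linalg.norm(d);print('top edge',d)
E
python3 edges.py
```

```text
side 40 rms 0.14 mean shift 1.42
top 40 rms 0.24 mean shift 0.43
left [ 0.82496102 -0.12273944  0.55170131] slope 33.48380858363443 az -8.462508637319184
side 40 rms 0.13 mean shift -0.29
top 22 rms 0.92 mean shift 1.08
right [ 0.77504695 -0.16946531  0.60875589] slope 37.49959974391826 az -12.333710538396529
side 40 rms 0.15 mean shift 0.41
top 40 rms 0.24 mean shift 0.19
top edge [0.1483242  0.98893536 0.0026061 ]
```

The clean left edge gives a slope of 33.5°, with an azimuth that matches the top edge, so the tool is about 6° off square. That is inside the limit. I'll tilt 1.5° nearer about the tip, keep joint 6 in range, and hold on.

move_arm([
  {"dx": 0.0, "dy": -0.007, "dz": -0.001, "rx": -0.004, "ry": 0.0, "rz": 0.0, "gripper": 1.0},
  {"dx": 0.0, "dy": -0.013, "dz": -0.001, "rx": -0.008, "ry": 0.0, "rz": 0.0, "gripper": 1.0},
  {"dx": 0.0, "dy": -0.02, "dz": -0.001, "rx": -0.012, "ry": 0.0, "rz": 0.0, "gripper": 1.0},
  {"dx": 0.0, "dy": -0.027, "dz": -0.001, "rx": -0.017, "ry": 0.0, "rz": 0.0, "gripper": 1.0},
  {"dx": 0.0, "dy": -0.027, "dz": -0.001, "rx": -0.017, "ry": 0.0, "rz": 0.0, "gripper": 1.0},
])

```text
time: 14.35
ee_pos: [0.6079, -0.0448, 0.2617]
ee_rot: [[0.148, 0.868, 0.474], [0.989, -0.13, -0.071], [-0.001, 0.479, -0.878]]
contact_force: [-5.7, 0.9, 6.1]
gripper_width: 0.0275
grip_force: 60.5
```

```bash
python3 st.py; python3 -c "
from h import *
print(np.round(r.state()['qpos'],3))"
```

```text
q [-0.37  0.31  0.38  2.23 -0.16  0.14 -0.03] p [ 0.6079 -0.0448  0.2617] t 14.35
(array([0.002, 0.03 , 0.005]), array([0.018, 0.   , 0.   ]))
[-5.66777223  0.86732528  6.08534896] along tool z -9.85835897685201 mom [ 0.10588397  0.9853369  -0.00371551]
[-0.37   0.305  0.378  2.227 -0.161  0.139 -0.031]
```

move_arm([
  {"dx": 0.0, "dy": 0.0, "dz": 0.003, "rx": 0.0, "ry": 0.0, "rz": 0.0, "gripper": 1.0},
  {"dx": 0.0, "dy": 0.0, "dz": 0.003, "rx": 0.0, "ry": 0.0, "rz": 0.0, "gripper": 1.0},
  {"dx": 0.0, "dy": 0.0, "dz": 0.003, "rx": 0.0, "ry": 0.0, "rz": 0.0, "gripper": 1.0},
  {"dx": 0.0, "dy": 0.0, "dz": 0.003, "rx": 0.0, "ry": 0.0, "rz": 0.0, "gripper": 1.0},
  {"dx": 0.0, "dy": 0.0, "dz": 0.003, "rx": 0.0, "ry": 0.0, "rz": 0.0, "gripper": 1.0},
  {"dx": 0.0, "dy": 0.0, "dz": 0.003, "rx": 0.0, "ry": 0.0, "rz": 0.0, "gripper": 1.0},
  {"dx": 0.0, "dy": 0.0, "dz": 0.003, "rx": 0.0, "ry": 0.0, "rz": 0.0, "gripper": 1.0},
  {"dx": 0.0, "dy": 0.0, "dz": 0.003, "rx": 0.0, "ry": 0.0, "rz": 0.0, "gripper": 1.0},
  {"dx": 0.0, "dy": 0.0, "dz": 0.003, "rx": 0.0, "ry": 0.0, "rz": 0.0, "gripper": 1.0},
  {"dx": 0.0, "dy": 0.0, "dz": 0.003, "rx": 0.0, "ry": 0.0, "rz": 0.0, "gripper": 1.0},
])

```text
time: 15.35
ee_pos: [0.608, -0.0449, 0.2616]
ee_rot: [[0.148, 0.868, 0.474], [0.989, -0.13, -0.071], [-0.0, 0.479, -0.878]]
contact_force: [-7.8, 1.1, 10.1]
gripper_width: 0.0274
grip_force: 61.1
```

move_arm([
  {"dx": 0.0, "dy": 0.0, "dz": 0.0, "rx": 0.0, "ry": 0.0, "rz": 0.0, "gripper": 1.0},
  {"dx": 0.0, "dy": 0.0, "dz": 0.0, "rx": 0.0, "ry": 0.0, "rz": 0.0, "gripper": 1.0},
  {"dx": 0.0, "dy": 0.0, "dz": 0.0, "rx": 0.0, "ry": 0.0, "rz": 0.0, "gripper": 1.0},
  {"dx": 0.0, "dy": 0.0, "dz": 0.0, "rx": 0.0, "ry": 0.0, "rz": 0.0, "gripper": 1.0},
  {"dx": 0.0, "dy": 0.0, "dz": 0.0, "rx": 0.0, "ry": 0.0, "rz": 0.0, "gripper": 1.0},
  {"dx": 0.0, "dy": 0.0, "dz": 0.0, "rx": 0.0, "ry": 0.0, "rz": 0.0, "gripper": 1.0},
  {"dx": 0.0, "dy": 0.0, "dz": 0.0, "rx": 0.0, "ry": 0.0, "rz": 0.0, "gripper": 1.0},
  {"dx": 0.0, "dy": 0.0, "dz": 0.0, "rx": 0.0, "ry": 0.0, "rz": 0.0, "gripper": 1.0},
  {"dx": 0.0, "dy": 0.0, "dz": 0.0, "rx": 0.0, "ry": 0.0, "rz": 0.0, "gripper": 1.0},
  {"dx": 0.0, "dy": 0.0, "dz": 0.0, "rx": 0.0, "ry": 0.0, "rz": 0.0, "gripper": 1.0},
])

```text
time: 16.35
ee_pos: [0.6081, -0.0449, 0.2617]
ee_rot: [[0.148, 0.868, 0.474], [0.989, -0.13, -0.071], [-0.0, 0.479, -0.878]]
contact_force: [-8.4, 0.9, 10.2]
gripper_width: 0.0272
grip_force: 61.1
```

move_arm([
  {"dx": 0.0, "dy": 0.0, "dz": 0.0, "rx": 0.0, "ry": 0.0, "rz": 0.0, "gripper": 1.0},
  {"dx": 0.0, "dy": 0.0, "dz": 0.0, "rx": 0.0, "ry": 0.0, "rz": 0.0, "gripper": 1.0},
  {"dx": 0.0, "dy": 0.0, "dz": 0.0, "rx": 0.0, "ry": 0.0, "rz": 0.0, "gripper": 1.0},
  {"dx": 0.0, "dy": 0.0, "dz": 0.0, "rx": 0.0, "ry": 0.0, "rz": 0.0, "gripper": 1.0},
])

```text
time: 16.75
ee_pos: [0.608, -0.0448, 0.2617]
ee_rot: [[0.148, 0.868, 0.474], [0.989, -0.13, -0.071], [-0.0, 0.479, -0.878]]
contact_force: [-8.4, 1.6, 9.9]
gripper_width: 0.0271
grip_force: 61.1
```

Held still for 2.4 s. Now I'll retract along the normal.

move_arm([
  {"dx": 0.0, "dy": 0.0, "dz": -0.05, "rx": 0.0, "ry": 0.0, "rz": 0.0, "gripper": 1.0},
  {"dx": 0.0, "dy": 0.0, "dz": -0.15, "rx": 0.0, "ry": 0.0, "rz": 0.0, "gripper": 1.0},
  {"dx": 0.0, "dy": 0.0, "dz": -0.35, "rx": 0.0, "ry": 0.0, "rz": 0.0, "gripper": 1.0},
  {"dx": 0.0, "dy": 0.0, "dz": -0.55, "rx": 0.0, "ry": 0.0, "rz": 0.0, "gripper": 1.0},
  {"dx": 0.0, "dy": 0.0, "dz": -0.75, "rx": 0.0, "ry": 0.0, "rz": 0.0, "gripper": 1.0},
  {"dx": 0.0, "dy": 0.0, "dz": -0.9, "rx": 0.0, "ry": 0.0, "rz": 0.0, "gripper": 1.0},
  {"dx": 0.0, "dy": 0.0, "dz": -0.9, "rx": 0.0, "ry": 0.0, "rz": 0.0, "gripper": 1.0},
])

```text
time: 17.45
ee_pos: [0.5656, -0.0381, 0.3421]
ee_rot: [[0.147, 0.867, 0.476], [0.989, -0.13, -0.07], [0.001, 0.481, -0.877]]
contact_force: [-0.9, 0.4, -1.6]
gripper_width: 0.0279
grip_force: 59.6
```

```bash
cat > hm.py <<'E'
from h import *
import sys
R=np.array([[.5033116,.8641049,0],[.8641049,-.5033116,0],[0,0,-1]])
print(delta([.4596,-.3344,float(sys.argv[1])],R)); print(r.state()['contact_force'])
E
python3 hm.py .36
```

```text
q [-0.68  0.13  0.66  2.21  0.03  0.33 -0.21] p [ 0.5656 -0.0381  0.3421] t 17.45
(array([-3.086, -0.449, -0.454]), array([ 0.315, -0.061,  0.236]))
[-0.90888108  0.43030041 -1.58229156]
```

move_arm([
  {"dx": -0.15, "dy": -0.03, "dz": -0.05, "rx": 0.053, "ry": -0.01, "rz": 0.04, "gripper": 1.0},
  {"dx": -0.35, "dy": -0.06, "dz": -0.1, "rx": 0.105, "ry": -0.02, "rz": 0.08, "gripper": 1.0},
  {"dx": -0.55, "dy": -0.09, "dz": -0.15, "rx": 0.158, "ry": -0.03, "rz": 0.12, "gripper": 1.0},
  {"dx": -0.75, "dy": -0.12, "dz": -0.15, "rx": 0.21, "ry": -0.04, "rz": 0.16, "gripper": 1.0},
  {"dx": -0.9, "dy": -0.15, "dz": -0.15, "rx": 0.263, "ry": -0.05, "rz": 0.2, "gripper": 1.0},
  {"dx": -1.0, "dy": -0.15, "dz": -0.15, "rx": 0.315, "ry": -0.061, "rz": 0.236, "gripper": 1.0},
  {"dx": -1.0, "dy": -0.15, "dz": -0.15, "rx": 0.315, "ry": -0.061, "rz": 0.236, "gripper": 1.0},
])

```text
time: 18.15
ee_pos: [0.5323, -0.136, 0.3454]
ee_rot: [[0.506, 0.863, -0.003], [0.863, -0.506, -0.003], [-0.004, -0.002, -1.0]]
contact_force: [0.5, 0.2, -2.5]
gripper_width: 0.0279
grip_force: 59.7
```

```bash
python3 hm.py .33
```

```text
q [-0.37  0.32  0.7   1.89 -0.23  1.02 -0.11] p [ 0.5323 -0.136   0.3454] t 18.15
(array([-2.079,  0.376,  0.162]), array([-0.001,  0.003, -0.002]))
[ 0.4701907   0.24713442 -2.52671588]
```

move_arm([
  {"dx": -0.25, "dy": 0.05, "dz": 0.0, "rx": 0.0, "ry": 0.003, "rz": -0.002, "gripper": 1.0},
  {"dx": -0.5, "dy": 0.1, "dz": 0.0, "rx": 0.0, "ry": 0.003, "rz": -0.002, "gripper": 1.0},
  {"dx": -0.75, "dy": 0.15, "dz": 0.0, "rx": 0.0, "ry": 0.003, "rz": -0.002, "gripper": 1.0},
  {"dx": -1.0, "dy": 0.19, "dz": 0.0, "rx": 0.0, "ry": 0.003, "rz": -0.002, "gripper": 1.0},
])

```text
time: 18.55
ee_pos: [0.4967, -0.2304, 0.3459]
ee_rot: [[0.498, 0.867, 0.002], [0.867, -0.498, 0.002], [0.003, 0.001, -1.0]]
contact_force: [-0.1, -0.4, -1.9]
gripper_width: 0.0274
grip_force: 59.7
```

move_arm([
  {"dx": -0.25, "dy": 0.05, "dz": 0.0, "rx": 0.0, "ry": 0.0, "rz": 0.0, "gripper": 1.0},
  {"dx": -0.5, "dy": 0.1, "dz": 0.0, "rx": 0.0, "ry": 0.0, "rz": 0.0, "gripper": 1.0},
  {"dx": -0.75, "dy": 0.15, "dz": 0.05, "rx": 0.0, "ry": 0.0, "rz": 0.0, "gripper": 1.0},
  {"dx": -0.95, "dy": 0.19, "dz": 0.1, "rx": 0.0, "ry": 0.0, "rz": 0.0, "gripper": 1.0},
  {"dx": -1.0, "dy": 0.19, "dz": 0.1, "rx": 0.0, "ry": 0.0, "rz": 0.0, "gripper": 1.0},
  {"dx": -1.0, "dy": 0.19, "dz": 0.1, "rx": 0.0, "ry": 0.0, "rz": 0.0, "gripper": 1.0},
])

```text
time: 19.15
ee_pos: [0.4629, -0.3263, 0.3359]
ee_rot: [[0.501, 0.866, 0.001], [0.866, -0.501, 0.002], [0.003, -0.0, -1.0]]
contact_force: [-0.5, 0.0, -1.8]
gripper_width: 0.0274
grip_force: 59.6
```

```bash
python3 hm.py .25
```

```text
q [-0.    0.36  0.72  1.87 -0.28  1.02  0.31] p [ 0.4629 -0.3263  0.3359] t 19.15
(array([-0.089,  0.012,  0.859]), array([-0.   , -0.002,  0.002]))
[-0.52235969  0.03356837 -1.7759827 ]
```

move_arm([
  {"dx": -0.089, "dy": 0.012, "dz": 0.2, "rx": 0.0, "ry": -0.002, "rz": 0.002, "gripper": 1.0},
  {"dx": -0.089, "dy": 0.012, "dz": 0.45, "rx": 0.0, "ry": -0.002, "rz": 0.002, "gripper": 1.0},
  {"dx": -0.089, "dy": 0.012, "dz": 0.7, "rx": 0.0, "ry": -0.002, "rz": 0.002, "gripper": 1.0},
  {"dx": -0.089, "dy": 0.012, "dz": 0.8, "rx": 0.0, "ry": -0.002, "rz": 0.002, "gripper": 1.0},
  {"dx": -0.089, "dy": 0.012, "dz": 0.8, "rx": 0.0, "ry": -0.002, "rz": 0.002, "gripper": 1.0},
])

```text
time: 19.65
ee_pos: [0.4601, -0.333, 0.2553]
ee_rot: [[0.502, 0.865, -0.003], [0.865, -0.502, 0.001], [-0.0, -0.003, -1.0]]
contact_force: [0.5, 0.2, -1.0]
gripper_width: 0.0276
grip_force: 59.6
```

```bash
python3 hm.py .1297
python3 - <<'E'
from h import *
s=r.state();p=np.array(s['ee_pos']);z=np.array(s['ee_rot'])[:,2]
o=[]
for n,x,y in(('side',295,165),('top',350,165)):
    im=r.capture(n)[y:y+75,x:x+66]; im=cv2.resize(im,None,fx=6,fy=6,interpolation=cv2.INTER_CUBIC)
    for d in(.0697,.1097):
        u=proj(n,p+z*d); print(n,d,u); cv2.drawMarker(im,tuple(int(v) for v in ((u-[x,y])*6+3)),(0,0,255),cv2.MARKER_CROSS,12,1)
    o.append(im)
cv2.imwrite('pics/c7.png',np.hstack(o))
E
```

```text
q [ 0.07  0.45  0.66  1.96 -0.36  0.85  0.4 ] p [ 0.4601 -0.333   0.2553] t 19.65
(array([-0.014,  0.007,  1.256]), array([-0.002,  0.   ,  0.001]))
[ 0.54040207  0.19215506 -1.03110964]
side 0.0697 [333.96759274 232.60891253]
side 0.1097 [331.98848206 245.11077379]
top 0.0697 [393.80649756 207.5494204 ]
top 0.1097 [387.54808765 208.8197426 ]
```

View pics/c7.png

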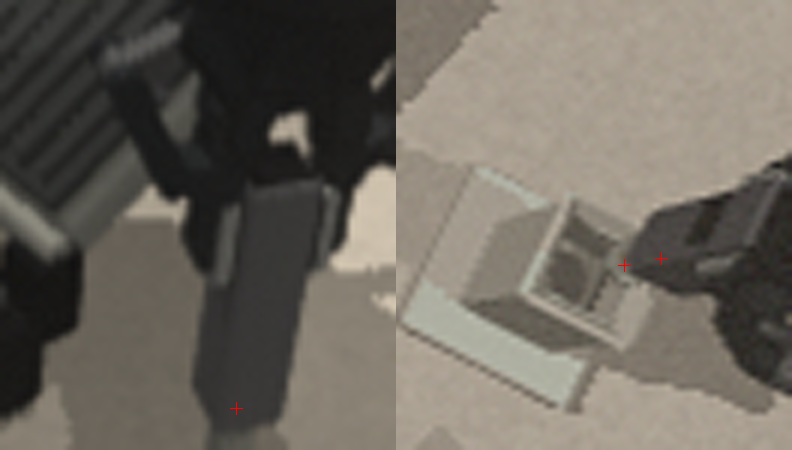

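The wand is unchanged in the grip: the predicted shoulder and tip marks fall on the bar's end, and the socket lies below. I'll lower it in.

move_arm([
  {"dx": -0.014, "dy": 0.007, "dz": 0.1, "rx": -0.002, "ry": 0.0, "rz": 0.001, "gripper": 1.0},
  {"dx": -0.014, "dy": 0.007, "dz": 0.2, "rx": -0.002, "ry": 0.0, "rz": 0.001, "gripper": 1.0},
  {"dx": -0.014, "dy": 0.007, "dz": 0.3, "rx": -0.002, "ry": 0.0, "rz": 0.001, "gripper": 1.0},
  {"dx": -0.014, "dy": 0.007, "dz": 0.4, "rx": -0.002, "ry": 0.0, "rz": 0.001, "gripper": 1.0},
  {"dx": -0.014, "dy": 0.007, "dz": 0.5, "rx": -0.002, "ry": 0.0, "rz": 0.001, "gripper": 1.0},
  {"dx": -0.014, "dy": 0.007, "dz": 0.6, "rx": -0.002, "ry": 0.0, "rz": 0.001, "gripper": 1.0},
  {"dx": -0.014, "dy": 0.007, "dz": 0.6, "rx": -0.002, "ry": 0.0, "rz": 0.001, "gripper": 1.0},
])

```text
time: 20.45
ee_pos: [0.4591, -0.3356, 0.1947]
ee_rot: [[0.505, 0.863, -0.001], [0.863, -0.505, -0.001], [-0.001, -0.0, -1.0]]
contact_force: [0.1, 0.4, -1.4]
gripper_width: 0.0276
grip_force: 59.7
```

```bash
python3 hm.py .1297
```

```text
q [ 0.12  0.52  0.6   2.02 -0.44  0.72  0.46] p [ 0.4591 -0.3356  0.1947] t 20.45
(array([ 0.013, -0.001,  0.65 ]), array([-0.   ,  0.001, -0.001]))
[ 0.08794918  0.36497917 -1.4392139 ]
```

move_arm([
  {"dx": 0.013, "dy": 0.0, "dz": 0.08, "rx": 0.0, "ry": 0.001, "rz": -0.001, "gripper": 1.0},
  {"dx": 0.013, "dy": 0.0, "dz": 0.16, "rx": 0.0, "ry": 0.001, "rz": -0.001, "gripper": 1.0},
  {"dx": 0.013, "dy": 0.0, "dz": 0.24, "rx": 0.0, "ry": 0.001, "rz": -0.001, "gripper": 1.0},
  {"dx": 0.013, "dy": 0.0, "dz": 0.32, "rx": 0.0, "ry": 0.001, "rz": -0.001, "gripper": 1.0},
  {"dx": 0.013, "dy": 0.0, "dz": 0.4, "rx": 0.0, "ry": 0.001, "rz": -0.001, "gripper": 1.0},
  {"dx": 0.013, "dy": 0.0, "dz": 0.48, "rx": 0.0, "ry": 0.001, "rz": -0.001, "gripper": 1.0},
  {"dx": 0.013, "dy": 0.0, "dz": 0.54, "rx": 0.0, "ry": 0.001, "rz": -0.001, "gripper": 1.0},
  {"dx": 0.013, "dy": 0.0, "dz": 0.6, "rx": 0.0, "ry": 0.001, "rz": -0.001, "gripper": 1.0},
  {"dx": 0.013, "dy": 0.0, "dz": 0.6, "rx": 0.0, "ry": 0.001, "rz": -0.001, "gripper": 1.0},
])

```text
time: 21.35
ee_pos: [0.4602, -0.3348, 0.1355]
ee_rot: [[0.503, 0.864, 0.001], [0.864, -0.503, 0.0], [0.001, 0.001, -1.0]]
contact_force: [-0.5, 0.1, -2.1]
gripper_width: 0.0276
grip_force: 59.7
```

```bash
python3 hm.py .1297
```

```text
q [ 0.18  0.6   0.52  2.07 -0.51  0.6   0.53] p [ 0.4602 -0.3348  0.1355] t 21.35
(array([ 0.   , -0.007,  0.058]), array([ 0.001, -0.001,  0.   ]))
[-0.507666    0.08446202 -2.05381   ]
```

move_arm([
  {"dx": 0.0, "dy": -0.007, "dz": 0.02, "rx": 0.0, "ry": 0.0, "rz": 0.0, "gripper": 1.0},
  {"dx": 0.0, "dy": -0.007, "dz": 0.04, "rx": 0.0, "ry": 0.0, "rz": 0.0, "gripper": 1.0},
  {"dx": 0.0, "dy": -0.007, "dz": 0.055, "rx": 0.0, "ry": 0.0, "rz": 0.0, "gripper": 1.0},
  {"dx": 0.0, "dy": -0.007, "dz": 0.055, "rx": 0.0, "ry": 0.0, "rz": 0.0, "gripper": 1.0},
])

```text
time: 21.75
ee_pos: [0.4599, -0.3346, 0.1307]
ee_rot: [[0.503, 0.864, 0.002], [0.864, -0.503, -0.0], [0.001, 0.002, -1.0]]
contact_force: [0.0, 0.1, -1.9]
gripper_width: 0.0272
grip_force: 59.7
```

```bash
python3 hm.py .1297
```

```text
q [ 0.19  0.6   0.51  2.07 -0.52  0.59  0.54] p [ 0.4599 -0.3346  0.1307] t 21.75
(array([ 0.   , -0.003,  0.01 ]), array([ 0.001, -0.001,  0.   ]))
[ 0.03415517  0.10014661 -1.86763551]
```

move_arm([
  {"dx": 0.0, "dy": -0.003, "dz": 0.008, "rx": 0.0, "ry": 0.0, "rz": 0.0, "gripper": 1.0},
  {"dx": 0.0, "dy": -0.003, "dz": 0.014, "rx": 0.0, "ry": 0.0, "rz": 0.0, "gripper": 1.0},
  {"dx": 0.0, "dy": -0.003, "dz": 0.014, "rx": 0.0, "ry": 0.0, "rz": 0.0, "gripper": 1.0},
], force=30)

```text
time: 22.05
ee_pos: [0.4596, -0.3345, 0.1297]
ee_rot: [[0.503, 0.864, 0.003], [0.864, -0.503, -0.0], [0.001, 0.003, -1.0]]
contact_force: [-1.1, 0.8, 2.4]
gripper_width: 0.0274
grip_force: 60.1
```

The shoulder is resting on the ledge. I'll let go and rise.

move_arm([
  {"dx": 0.0, "dy": 0.0, "dz": 0.0, "rx": 0.0, "ry": 0.0, "rz": 0.0, "gripper": 0.6},
  {"dx": 0.0, "dy": 0.0, "dz": 0.0, "rx": 0.0, "ry": 0.0, "rz": 0.0, "gripper": 0.3},
  {"dx": 0.0, "dy": 0.0, "dz": 0.0, "rx": 0.0, "ry": 0.0, "rz": 0.0, "gripper": 0.0},
  {"dx": 0.0, "dy": 0.0, "dz": 0.0, "rx": 0.0, "ry": 0.0, "rz": 0.0, "gripper": 0.0},
  {"dx": 0.0, "dy": 0.0, "dz": 0.0, "rx": 0.0, "ry": 0.0, "rz": 0.0, "gripper": 0.0},
  {"dx": 0.0, "dy": 0.0, "dz": 0.0, "rx": 0.0, "ry": 0.0, "rz": 0.0, "gripper": 0.0},
  {"dx": 0.0, "dy": 0.0, "dz": 0.0, "rx": 0.0, "ry": 0.0, "rz": 0.0, "gripper": 0.0},
  {"dx": 0.0, "dy": 0.0, "dz": 0.0, "rx": 0.0, "ry": 0.0, "rz": 0.0, "gripper": 0.0},
])

```text
time: 22.85
ee_pos: [0.4596, -0.3345, 0.1294]
ee_rot: [[0.503, 0.864, 0.002], [0.864, -0.503, -0.0], [0.001, 0.002, -1.0]]
contact_force: [-1.1, 1.2, -0.0]
gripper_width: 0.0854
grip_force: 0.0
```

move_arm([
  {"dx": 0.0, "dy": 0.0, "dz": -0.1, "rx": 0.0, "ry": 0.0, "rz": 0.0, "gripper": 0.0},
  {"dx": 0.0, "dy": 0.0, "dz": -0.3, "rx": 0.0, "ry": 0.0, "rz": 0.0, "gripper": 0.0},
  {"dx": 0.0, "dy": 0.0, "dz": -0.6, "rx": 0.0, "ry": 0.0, "rz": 0.0, "gripper": 0.0},
  {"dx": 0.0, "dy": 0.0, "dz": -1.0, "rx": 0.0, "ry": 0.0, "rz": 0.0, "gripper": 0.0},
  {"dx": 0.0, "dy": 0.0, "dz": -1.0, "rx": 0.0, "ry": 0.0, "rz": 0.0, "gripper": 0.0},
  {"dx": 0.0, "dy": 0.0, "dz": -1.0, "rx": 0.0, "ry": 0.0, "rz": 0.0, "gripper": 0.0},
])

```text
time: 23.45
ee_pos: [0.4598, -0.3345, 0.2307]
ee_rot: [[0.503, 0.864, 0.005], [0.864, -0.503, -0.001], [0.001, 0.005, -1.0]]
contact_force: [-0.3, -0.5, -0.1]
gripper_width: 0.0856
grip_force: 0.0
```

Run:
```python
from h import *
o=[]
for n,x,y in(('side',285,225),('top',340,180)):
    im=r.capture(n); ref=cv2.imread(f'pics/{n}0.png')
    o.append(np.vstack([cv2.resize(k[y:y+60,x:x+80],(400,300),interpolation=cv2.INTER_CUBIC) for k in(ref,im)]))
    cv2.imwrite(f'pics/{n}9.png',im)
cv2.imwrite('pics/c8.png',np.hstack(o))
a=cv2.imread('pics/side9.png');g=cv2.cvtColor(a,cv2.COLOR_BGR2GRAY)[143:165,292:312]
k,l,st,c=cv2.connectedComponentsWithStats((g>100).astype(np.uint8));print(st[1:],c[1:])
```

```text
[[  3   4  14  14 142]] [[ 9.64084507 10.88732394]]
```

View pics/c8.png

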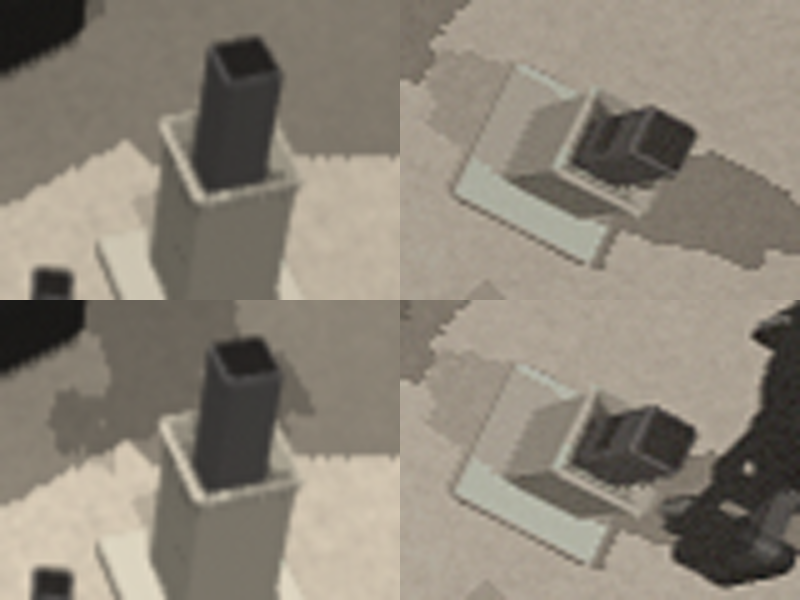

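The bar stands as it did at the start: the before and after crops match, with the top face at (244,59) and (244,359). The spot is unmoved at pixel (9.64,10.89) in the mask crop, against (9.64,10.82) before. I'm handing in.

```bash
python3 -c "
from workcell import r
print(r.job_done())"
```

```text
the job is handed in; nothing more can be done
None
```

The thermometer was pressed fully in at the middle of the spot and held still for 2.4 s, then stood back fully home in its dock and released; the lid did not move, and the job is handed in (the judge returned no result).

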